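Sweep the ring blanks off the sorting board

TASK

The good brass ring blanks on the sorting board have been checked: push its sliding gate fully open by the red-tipped tab, sweep all three brass blanks with your fingertips through the mouth and over the lip into the aluminium catch tray, then push the gate fully shut again. Only push and sweep: do not pick anything up. Leave the copper reject in its corner pocket, leave the catch tray under the lip, and do not disturb the tools lying around.

Things in the scene. Friction and masses are not known exactly. Their poses are not given: they have to be found in the camera images.
- sorting_board: sorting board, fixed: light grey deck on feet, 190 (x) by 260 mm (y). Origin on the bench; deck surface 30 mm above it. Beech rim 14 mm high, inner faces at x -87, x +87, y +122 mm. Open end at -y: funnel walls, 14 mm high, run from (x +-87, y -44) to the mouth at y -95, then gate and lip. The board's yaw varies: its mouth looks to the robot's right or front right
- mouth (a point): centre of the mouth at deck height, at board (0, -95) mm: opening 60 mm wide (board x -30 to +30), between the ends of the funnel walls; the gate stands 5 mm beyond it
- lip (a point): middle of the lip's edge at deck height, at board (0, -130) mm: beyond the gate the deck runs on as a spout, 92 mm wide at the gate and widening to 102 mm between two 10 mm high cheeks, and ends here; blanks pushed past it drop 30 mm into the catch tray
- pocket (a point): centre of the reject pocket at deck height, at board (65, 104) mm: the deck corner x +44 to +87, y +86 to +122 mm, behind 4 mm thick, 10 mm high walls
- gate (a joint): sliding gate across the mouth, m: 0 = shut, 0.064 = fully open, a stop at each end; starts 0 to 6 mm open. It slides along the board's +x to open, with about 1.2 N of friction, and stays where it is left. Gate plate 66 mm wide, 3 mm thick, its top edge 20 mm above the deck
- gate_tab (a point): middle of the gate's upright push tab with red dipped end: 5 mm thick along board x, 26 mm wide along board y, top edge 50 mm and this point 36 mm above the deck; shut at board (21.5, -100), open at (85.5, -100) mm. It stands crosswise on the gate plate: push its -x face to open and its +x face to shut, with the fingertips above the gate plate's top edge (20 mm above the deck)
- blank_1: plain turned brass ring blank (a closed band, 22 mm outside, 17.6 mm bore, 10 mm high, 14 g nominal, actual mass varies) lying flat on the deck of the sorting board; origin at the centre of its underside
- blank_2: plain turned brass ring blank (a closed band, 22 mm outside, 17.6 mm bore, 10 mm high, 14 g nominal, actual mass varies) lying flat on the deck of the sorting board; origin at the centre of its underside
- blank_3: plain turned brass ring blank (a closed band, 22 mm outside, 17.6 mm bore, 10 mm high, 14 g nominal, actual mass varies) lying flat on the deck of the sorting board; origin at the centre of its underside
- reject_blank: copper-coloured ring blank, 22 mm outside, 10 mm high, lying in the reject pocket; stays there; origin at the centre of its underside
- catch_tray: loose aluminium catch tray, 182 (x) by 107 mm (y), rim 20 mm high, 0.12 kg, inside about 172 by 96 mm, axes nearly along the board's. It stands on the bench, its near long wall tucked under the lip (lip edge about 15 mm inside that wall); origin at the centre of its underside, about board (0, -163) mm
- flux_tin: black round tin, 41 mm wide, 24 mm high; bystander
- marker: marker pen, 135 mm long; bystander
- pliers: pliers with blue handles, 140 mm long; bystander
- ring_mandrel: tapered steel ring mandrel, 304 mm long, behind the board; bystander
- chasing_hammer: hammer with a wooden handle, 288 mm long; bystander
- caliper: steel sliding caliper, 208 mm long, lying flat at the back right; bystander

How it is judged (in metres and radians):
On the way, in this order (a step that is already met when the one before it is completed fails the run):
1. the gate is pushed fully open (to within 6 mm of its stop) (value of joint gate above 0.058 m), for 0.2 s.
2. all three brass blanks lie in the catch tray (x of blank_1 in the frame of catch_tray between -0.088 and 0.088 m and y of blank_1 in the frame of catch_tray between -0.05 and 0.05 m and z of blank_1 in the frame of catch_tray between -0.005 and 0.024 m and x of blank_2 in the frame of catch_tray between -0.088 and 0.088 m and y of blank_2 in the frame of catch_tray between -0.05 and 0.05 m and z of blank_2 in the frame of catch_tray between -0.005 and 0.024 m and x of blank_3 in the frame of catch_tray between -0.088 and 0.088 m and y of blank_3 in the frame of catch_tray between -0.05 and 0.05 m and z of blank_3 in the frame of catch_tray between -0.005 and 0.024 m), for 0.2 s.
At the end, for the whole second after the job is handed in: All three brass blanks lie at rest inside the catch tray's rim, the gate is shut to within 4 mm of its stop, the copper reject lies in its pocket and the tray stands on the bench (all of step 2 and linear speed of each of blank_1, blank_2, blank_3 below 0.02 m/s and value of joint gate below 0.004 m and x of reject_blank in the frame of sorting_board above 0.044 m and y of reject_blank in the frame of sorting_board above 0.086 m and z of reject_blank in the frame of sorting_board below 0.042 m and height (world z) of catch_tray below 0.006 m); the robot touches nothing.
It fails at once if a brass blank is lifted more than 20 mm off the deck (z of any of blank_1, blank_2, blank_3 in the frame of sorting_board above 0.05 m).
It fails at once if the copper reject leaves its pocket or is lifted (distance of reject_blank from where it was at the start of the episode above 0.03 m or z of reject_blank in the frame of sorting_board above 0.045 m).
It fails at once if the catch tray is pushed away by more than 30 mm, lifted or tipped (distance of catch_tray from where it was at the start of the episode above 0.03 m or height (world z) of catch_tray above 0.012 m or angle between catch_tray's own z axis and vertical above 0.15 rad).
It fails at once if a tool or tin beside the board is moved by more than 30 mm (distance of any of flux_tin, marker, pliers, ring_mandrel, chasing_hammer, caliper from where it was at the start of the episode above 0.03 m).
It also fails if it takes over 67 s, if anything falls off the work surface, if the arm or the gripper's body presses on something with over 40 N, if the wrist force passes 120 N, or if a joint passes its speed limit or range.

ROBOT

A 6-joint arm with a two-finger parallel gripper is mounted at the origin on a cart in front of the work surface, level with it; the furniture and walls round the work are solid. World frame = base frame: x ahead of the robot, y to its left, z up, the work surface at z = 0. Lengths are in mm, angles in rad, forces in N, time in s.
With the tool pointing down it reaches from about 350 to 975 mm from the base axis. Payload 7.1 kg.
Tool frame: the origin (TCP) lies at the very end of the fingers, on their centre line; the grasp point (between the pads) lies 19 mm behind it; x points along the fingers, z is the direction in which the jaws open and shut, and the axes are right-handed (so a half turn about x gives the same grasp; the last joint's range is limited). The gripper opens to 88 mm and grips with 3 to 60 N. Pads are 20 mm wide; open, the fingers measure 115 mm over their backs; the gripper's body (75 mm by 178 mm) begins 61 mm behind the grasp point.
Start: joints at [1.22, 0.423, 1.63, -0, 1.089, -0.019], TCP at [203.559, 590.905, 189.875] pointing down, gripper open.
Joint ranges: [-3, 3], [-0.9, 2.11], [0.09, 2.58], [-1.31, 4.45], [0.11, 2.69], [-2.54, 2.54]. Speed limits (rad/s): [2.39, 2.39, 3.01, 3.14, 3.14, 3.14].

INTERFACE

Orientations are given as a rotation vector (axis times angle).
In Python, from workcell import * gives the robot as it stands.
- The arm moves only by the shell command python3 -m crank 'ROWS'. ROWS is JSON, a list of rows, each a list of 3 entries, a list of its own where there are three numbers: the shift along the tool's x, y, z in cm, then the turn, a rotation vector about the tool's x, y, z in degrees, then the finger opening in cm, from 0 to 8.78. In form: [[[dx, dy, dz], [rx, ry, rz], claw], ...]. A call has 1 to 5 rows; each row shifts and turns the commanded pose from where the row before left it, along the tool's axes as they then stand; what a row does not reach is not made up. A row lasts 1/8 s, in which the tool goes at most 62.5 mm and 10.7 degrees, less where a joint would pass 70% of its speed; a pose out of reach is approached as far as the arm can. A call with a gripper value outside its range is refused whole. The fingers move at their own pace and stop on an object; the grip force is fixed at half the most. Time passes only in rows, so rows that do not move let the fingers close. It gives the time, the measured TCP pose, the force and the opening at its end, in the units of the state.
- get_obs(): the state, without advancing time (a new reading comes with each control period).
- get_image(name): name is "scene" or "top" or "wrist"; returns a dict with "pixels" (400x640x3 uint8, red, green, blue), "mtx" (3x3 intrinsics, pixels), "view" (4x4, takes a point from world to camera coordinates). Camera axes: x right, y down, z forward; pixel columns grow to the right and rows downward; lengths in mm; the calibration is good to about 2 mm. A picture is of the moment at which its call begins. There is no depth.
- close_job(): hands the job in, once; it reports no verdict.
The state is a dict: "t": time; "qpos": joint angles; "qvel": joint speeds; "joint_torque": joint torques, N m; "ee_pos": TCP position; "orientation": TCP orientation; "ft_force": force on the tool from outside, world axes, zero at the start; "moment": the same for the moment, N m; "width": finger opening in mm.
Only numpy, scipy, OpenCV 4.12 (cv2) and the standard library are available. Lean on these libraries where they do the work, as an engineer would, in place of code of your own. Each camera call takes 0.05 s, during which the arm holds its last target.

## Working session

There is one attempt and no reset: what is moved stays moved. The work goes in short steps, Python scripts to look and compute and a shell command to move; the robot and the scene stay as the last step left them, time stands still between calls to the robot, and variables do not carry over. Pictures are saved under pics/ and viewed, and the job is handed in when it is done.

```bash
mkdir -p pics; ls; python3 - <<'E'
from workcell import *
import cv2
print(get_obs())
for n in ("scene","top","wrist"):
    d=get_image(n); cv2.imwrite(f"pics/a_{n}.png",d["pixels"][:,:,::-1]); print(n,d["mtx"].tolist(),d["view"].round(4).tolist())
E
```

```text
pics
{'t': 0.0, 'qpos': array([ 1.21999157e+00,  4.23861626e-01,  1.63067895e+00, -3.34041573e-06,
        1.08860772e+00, -1.90223233e-02]), 'qvel': array([ 0.00136213,  0.00079814, -0.00117006, -0.00019803,  0.0004729 ,
       -0.00065391]), 'joint_torque': array([ 1.33476264e-03, -5.44630408e+01, -2.73664784e+01,  6.43362058e-02,
        2.29084870e-02, -1.43903580e-04]), 'ee_pos': array([203.36125096, 590.34674063, 189.09310613]), 'orientation': array([-0.96232158,  1.34940328,  0.96086182]), 'ft_force': array([ 0.00126247, -0.01105164, -0.06736562]), 'moment': array([ 0.01501374, -0.00542607,  0.02604841]), 'width': 87.75782057126428}
scene [[423.7677177841398, 0.0, 322.6294113558275], [0.0, 423.7677177841398, 200.06885514509895], [0.0, 0.0, 1.0]] [[-0.878, -0.4786, -0.0052, 601.1515], [-0.1985, 0.3741, -0.9059, 70.4303], [0.4356, -0.7943, -0.4235, 945.8264], [0.0, 0.0, 0.0, 1.0]]
top [[508.87557927471266, 0.0, 327.355816553773], [0.0, 508.87557927471266, 197.67081300337017], [0.0, 0.0, 1.0]] [[-0.007, -1.0, 0.0058, 237.0048], [-0.9808, 0.0057, -0.1949, 545.5798], [0.1949, -0.0071, -0.9808, 1131.576], [0.0, 0.0, 0.0, 1.0]]
wrist [[278.189821188685, 0.0, 320.2452677968002], [0.0, 278.189821188685, 202.13113433481618], [0.0, 0.0, 1.0]] [[0.326, 0.9454, -0.001, -624.6741], [0.9071, -0.3125, 0.2819, -32.5029], [0.2662, -0.0928, -0.9594, 392.0093], [0.0, 0.0, 0.0, 1.0]]
```

View pics/a_top.png

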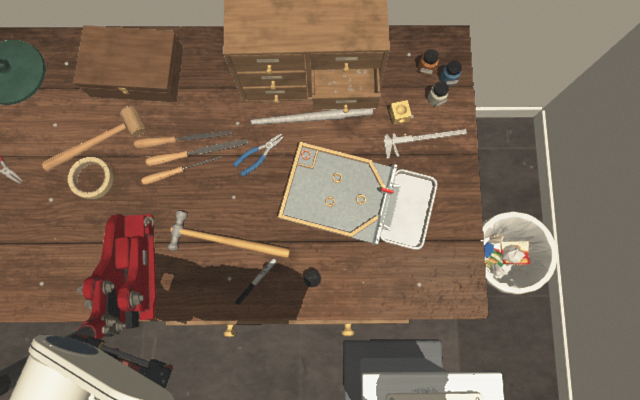

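View pics/a_scene.png

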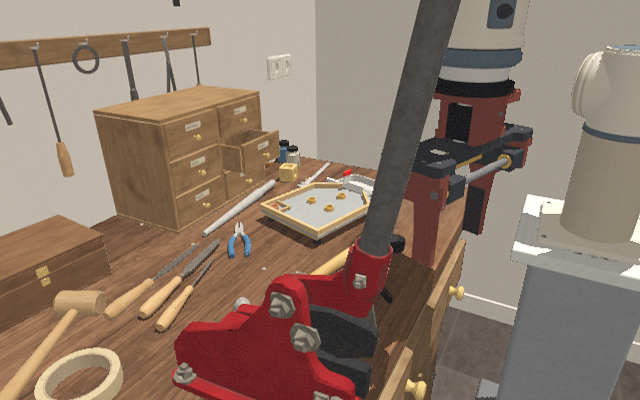

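View pics/a_wrist.png

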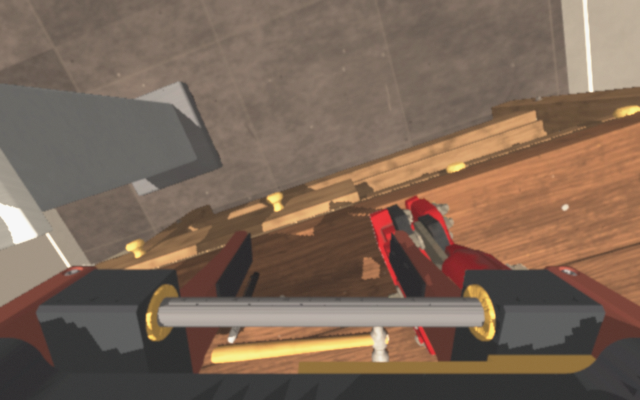

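```bash
python3 - <<'E'
import cv2
a=cv2.imread("pics/a_top.png")[130:255,265:445]
cv2.imwrite("pics/a_zoom.png",cv2.resize(a,None,fx=4.4,fy=4.4,interpolation=cv2.INTER_CUBIC))
E
```

```text
(no output)
```

View pics/a_zoom.png

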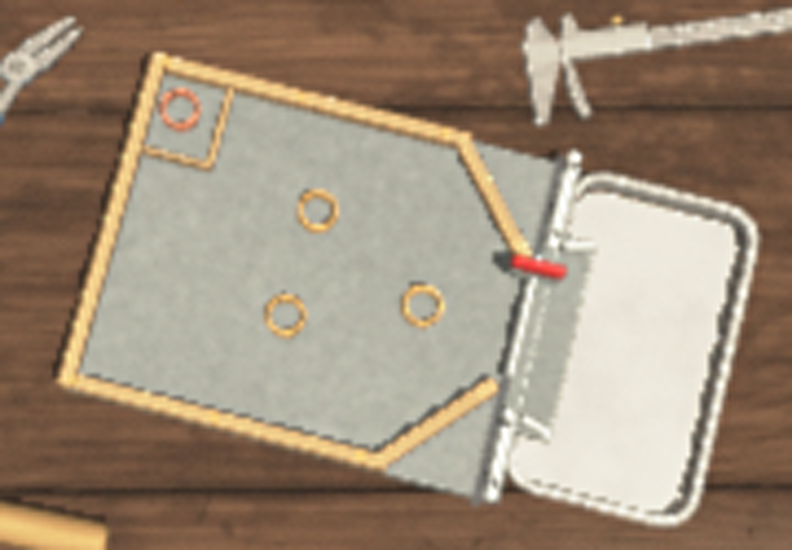

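```bash
cat > h.py <<'E'
import numpy as np,cv2
from workcell import *
def ray(d,uv,z):
    R=d["view"][:3,:3];t=d["view"][:3,3];c=-R.T@t
    v=R.T@np.linalg.solve(d["mtx"],[uv[0],uv[1],1.]); return c+v*(z-c[2])/v[2]
def proj(d,P):
    p=d["view"][:3,:3]@np.asarray(P,float)+d["view"][:3,3]; q=d["mtx"]@p; return q[:2]/q[2]
E
python3 - <<'E'
from h import *
d=get_image("top"); im=d["pixels"]
Z=lambda x,y:(265+(x+.5)/4.4-.5,130+(y+.5)/4.4-.5)
pts=[((158,54),(95,130),44),((60,381),(-95,130),44),((232,90),(42,120),40),((211,166),(42,84),40)]
W=np.array([ray(d,Z(*p[0]),p[2])[:2] for p in pts]);B=np.array([p[1] for p in pts],float)
# precise: beech mask contour
wc=W.mean(0);bc=B.mean(0)
H=(B-bc).T@(W-wc);U,S,Vt=np.linalg.svd(H);R=Vt.T@np.diag([1,np.linalg.det(Vt.T@U.T)])@U.T
t=wc-R@bc;print(np.degrees(np.arctan2(R[1,0],R[0,0])),t);print((B@R.T+t-W).round(1))
toB=lambda w:R.T@(w[:2]-t)
hsv=cv2.cvtColor(im,cv2.COLOR_RGB2HSV)
# checks
for n,z,zh in (("bendR",(463,137),44),("bendL",(380,466),44),("endR",(522,252),44),("endL",(493,382),44),("r",(317,210),35),("r",(285,315),35),("r",(423,305),35),("rej",(180,108),35),("tabtop",(538,266),80),("gateR",(574,155),45),("gateL",(490,497),45),("trayTR",(755,220),20),("trayBR",(685,522),20),("lipU",(590,255),30),("lipL",(548,435),30)):
    w=ray(d,Z(*z),zh); print(n,w.round(1),toB(w).round(1))
np.savez("b.npz",R=R,t=t)
E
```

```text
-18.173603988192664 [564.08869858 188.73029688]
[[  9.3 -14.2]
 [  8.8  -6.2]
 [-24.8  33. ]
 [  6.7 -12.7]]
bendR [637.9 131.6  44. ] [ 88.  -31.2]
bendL [459.3 179.4  44. ] [-96.6 -41.5]
endR [574.  101.5  44. ] [ 36.7 -79.8]
endL [503.6 118.9  44. ] [-35.6 -85.2]
r [599.9 210.9  35. ] [27.2 32.2]
r [542.1 228.6  35. ] [-33.3  31.1]
r [547.2 154.5  35. ] [ -5.4 -37.8]
rej [657.6 285.1  35. ] [ 58.8 120.7]
tabtop [558.6  97.7  80. ] [ 23.2 -88.2]
gateR [627.3  72.   45. ] [ 96.4 -91.2]
gateL [442.5 122.1  45. ] [ -94.7 -101.2]
trayTR [596.6 -29.8  20. ] [  99.  -197.5]
trayBR [431.2  15.7  20. ] [ -72.3 -205.9]
lipU [575.2  63.   30. ] [  49.8 -116. ]
lipL [477.1  88.8  30. ] [ -51.5 -122.1]
```

```bash
python3 - <<'E'
from h import *
d=get_image("top")
Z=lambda x,y:(265+(x+.5)/4.4-.5,130+(y+.5)/4.4-.5)
pts=[((158,54),(95,130),44),((60,381),(-95,130),44),((232,90),(87,84),40),((211,166),(42,84),40),((463,150),(87,-44),44),((376,452),(-87,-44),44),((490,497),(-95,-100),43),((574,155),(95,-100),43),((590,252),(51,-130),30),((548,437),(-51,-130),30)]
W=np.array([ray(d,Z(*p[0]),p[2])[:2] for p in pts]);B=np.array([p[1] for p in pts],float)
wc=W.mean(0);bc=B.mean(0)
H=(B-bc).T@(W-wc);U,S,Vt=np.linalg.svd(H);R=Vt.T@np.diag([1,np.linalg.det(Vt.T@U.T)])@U.T
t=wc-R@bc;print(np.degrees(np.arctan2(R[1,0],R[0,0])),t);print((B@R.T+t-W).round(1))
toB=lambda w:R.T@(w[:2]-t)
for n,z,zh in (("r",(317,210),35),("r",(285,315),35),("r",(423,305),35),("rej",(180,108),35),("tabtop",(538,266),80),("trayTR",(757,220),20),("trayBR",(685,524),20),("endR",(522,252),44),("endL",(493,382),44)):
    w=ray(d,Z(*z),zh); print(n,w.round(1),toB(w).round(1))
np.savez("b.npz",R=R,t=t)
for b in [(0,-30),(0,-95),(0,-130),(-20,-100)]: print(b,(R@b+t).round(1))
E
```

```text
-15.443645509710466 [560.9354613  197.81613105]
[[ 1.5  1. ]
 [-1.6  0.4]
 [ 1.  -1. ]
 [ 0.3 -0.5]
 [ 2.4  0.4]
 [-1.4 -2.9]
 [-0.   4.8]
 [-1.9  4.4]
 [-1.4 -4. ]
 [ 1.1 -2.7]]
r [599.9 210.9  35. ] [34.1 23. ]
r [542.1 228.6  35. ] [-26.3  24.7]
r [547.2 154.5  35. ] [ -1.7 -45.5]
rej [657.6 285.1  35. ] [ 69.9 109.9]
tabtop [558.6  97.7  80. ] [ 24.4 -97.1]
trayTR [596.6 -30.9  20. ] [  95.2 -211. ]
trayBR [430.1  15.7  20. ] [ -77.6 -210.3]
endR [574.  101.5  44. ] [ 38.3 -89.4]
endL [503.6 118.9  44. ] [-34.2 -91.4]
(0, -30) [552.9 168.9]
(0, -95) [535.6 106.2]
(0, -130) [526.3  72.5]
(-20, -100) [515.  106.8]
```

```bash
cat >> h.py <<'E'
from scipy.spatial.transform import Rotation as Ro
b=np.load("b.npz");RB,tB=b["R"],b["t"]
def Rt():  # target: tool x down, z = +board x
    z=np.array([*RB[:,0],0]);x=np.array([0,0,-1.]);return np.column_stack([x,np.cross(z,x),z])
def go(bx,by,z,sgn=None):
    """remaining shift to board target, in tool frame cm, after turn; and turn deg"""
    o=get_obs();R=Ro.from_rotvec(o["orientation"]);p=np.array([*(RB@[bx,by]+tB),z])
    T=Rt()
    if sgn==-1: T=T@np.diag([1,-1,-1])
    print("turn deg",np.degrees((R.inv()*Ro.from_matrix(T)).as_rotvec()).round(1),"shift now-frame cm",(R.inv().apply(p-o["ee_pos"])/10).round(2),"target-frame cm",(T.T@(p-o["ee_pos"])/10).round(2))
    st()
def st():
    o=get_obs();print("t",round(o["t"],2),"board",(RB.T@(o["ee_pos"][:2]-tB)).round(1),"world",o["ee_pos"].round(1),"w",round(o["width"],1),"F",o["ft_force"].round(1),"q",o["qpos"].round(2))
E
python3 - <<'E'
from h import *
R=Ro.from_rotvec(get_obs()["orientation"]).as_matrix();print(R.round(3))
go(0,-20,150);go(0,-20,150,-1)
d=get_image("top")
for z in(50,120): print([ray(d,u,z).round(0).tolist() for u in((312,108),(378,106),(400,115))])
E
```

```text
[[-0.    -0.945  0.326]
 [-0.001  0.326  0.945]
 [-1.     0.    -0.001]]
turn deg [86.4 -0.   0. ] shift now-frame cm [  3.97 -46.72 -27.49] target-frame cm [  3.95 -30.35  44.92]
t 0.25 board [-449.2  283.5] world [203.5 590.7 189.5] w 88.2 F [ 0.1 -0.1 -0. ] q [ 1.22  0.42  1.63  0.    1.09 -0.02]
turn deg [-93.6  -0.   -0. ] shift now-frame cm [  3.97 -46.72 -27.49] target-frame cm [  3.95  30.35 -44.92]
t 0.25 board [-449.2  283.5] world [203.5 590.7 189.5] w 88.2 F [ 0.1 -0.1 -0. ] q [ 1.22  0.42  1.63  0.    1.09 -0.02]
[[769.0, 269.0, 50.0], [773.0, 109.0, 50.0], [750.0, 57.0, 50.0]]
[[742.0, 267.0, 120.0], [746.0, 117.0, 120.0], [724.0, 68.0, 120.0]]
```

```bash
python3 - <<'E'
from h import *
s=get_image("scene");d=get_image("top")
P=get_obs()["ee_pos"]
print(proj(s,P),proj(d,P),proj(d,P+[0,0,150]))
for u in((120,215),(150,215),(155,290),(90,300),(130,330)): print(ray(d,u,50).round(0),ray(d,u,200).round(0))
a=d["pixels"][190:400,20:230]
cv2.imwrite("pics/b.png",cv2.resize(a,None,fx=2.8,fy=2.8)[:,:,::-1])
E
```

```text
[443.84236528 269.25694304] [143.66111271 359.70733911] [111.78465758 370.45056559]
[510. 713.  50.] [485. 653. 200.]
[509. 644.  50.] [484. 592. 200.]
[338. 622.  50.] [335. 573. 200.]
[317. 766.  50.] [317. 699. 200.]
[251. 673.  50.] [260. 617. 200.]
```

View pics/b.png

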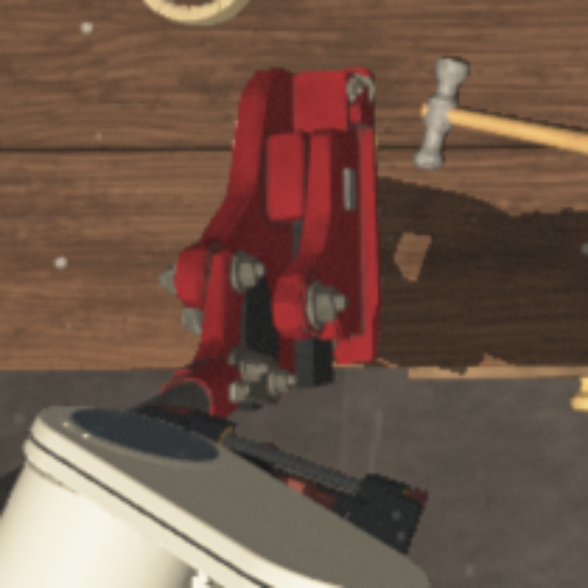

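```bash
python3 -m crank '[[[0,-0.8,-2.4],[0,0,0],8.7],[[0,-1.6,-4.7],[0,0,0],8.7],[[0,-1.6,-4.7],[0,0,0],8.7],[[0,-1.6,-4.7],[0,0,0],5],[[0,0,0],[0,0,0],2.0]]'; python3 -c "
from h import *
go(10,-100,150)"
```

```text
t: 1.02
ee_pos: [202.2, 413.6, 189.8]
orientation: [-0.961, 1.35, 0.96]
ft_force: [0.2, 1.0, 0.2]
width: 70.3
turn deg [86.3 -0.1  0.1] shift now-frame cm [  4.01 -42.59 -18.56] target-frame cm [  3.98 -21.25  41.32]
t 1.02 board [-403.2  112.5] world [202.2 413.6 189.8] w 70.3 F [0.2 1.  0.2] q [ 1.09  0.18  1.98 -0.    0.98 -0.15]
```

```bash
python3 -m crank '[[[0,-4.5,-2.0],[0,0,0],2],[[0,-4.5,-2.0],[0,0,0],2],[[0,-4.5,-2.0],[0,0,0],2],[[0,-4.5,-2.0],[0,0,0],2],[[0,-4.5,-2.0],[0,0,0],2]]'
python3 -m crank '[[[0,0,0],[10,0,0],2],[[0,0,0],[10,0,0],2],[[0,0,0],[10,0,0],2],[[0,0,0],[10,0,0],2],[[0,0,0],[10,0,0],2]]'
python3 -m crank '[[[0,0,0],[10,0,0],2],[[0,0,0],[10,0,0],2],[[0,0,0],[10,0,0],2],[[0,0,0],[6.4,0,0],2],[[0,0,0],[0,0,0],2]]'
python3 -c "
from h import *
go(24,-100,150)"
```

```text
t: 1.65
ee_pos: [385.1, 248.8, 190.3]
orientation: [-0.961, 1.346, 0.961]
ft_force: [0.7, 0.9, 0.2]
width: 21.5
t: 2.28
ee_pos: [384.0, 249.9, 190.2]
orientation: [-0.283, 1.551, 0.283]
ft_force: [-1.2, -0.0, 0.1]
width: 20.3
t: 2.9
ee_pos: [383.7, 249.7, 190.1]
orientation: [0.211, 1.56, -0.21]
ft_force: [0.8, 0.6, 0.5]
width: 19.9
turn deg [ 0.1  0.  -0. ] shift now-frame cm [  4.01 -10.32  20.84] target-frame cm [  4.01 -10.28  20.86]
t 2.9 board [-184.6    2.8] world [383.7 249.7 190.1] w 19.9 F [0.8 0.6 0.5] q [0.55 0.17 1.99 0.   0.98 0.82]
```

```bash
python3 -m crank '[[[0,-2.5,5.2],[0,0,0],2],[[0,-2.6,5.2],[0,0,0],2],[[1,-2.6,5.2],[0,0,0],2],[[1,-2.6,5.2],[0,0,0],2],[[0,0,0],[0,0,0],2]]'
python3 - <<'E'
from h import *
go(24,-100,65)
for n in("wrist","top"):
    d=get_image(n);im=d["pixels"][:,:,::-1].copy()
    if n=="top": im=cv2.resize(im[130:255,265:445],None,fx=4.4,fy=4.4,interpolation=cv2.INTER_CUBIC)
    cv2.imwrite(f"pics/c_{n}.png",im)
E
```

```text
t: 3.52
ee_pos: [558.8, 92.0, 169.0]
orientation: [0.212, 1.56, -0.212]
ft_force: [-1.1, 0.4, -0.4]
width: 20.1
turn deg [-0.  0.  0.] shift now-frame cm [10.4   0.25 -0.22] target-frame cm [10.4   0.25 -0.21]
t 3.52 board [  26.1 -102.5] world [558.8  92.  169. ] w 20.1 F [-1.1  0.4 -0.4] q [ 0.14  0.36  1.78 -0.    1.    0.41]
```

View pics/c_wrist.png

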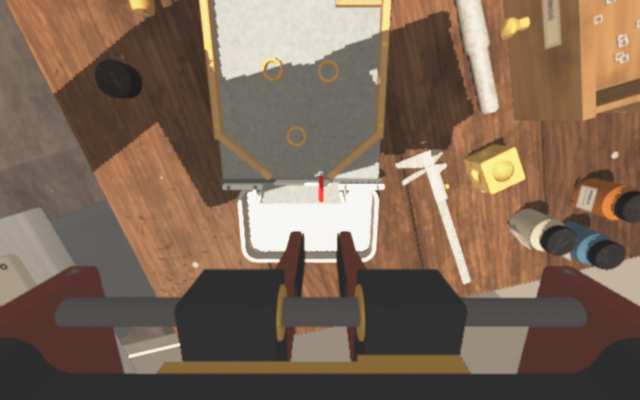

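View pics/c_top.png

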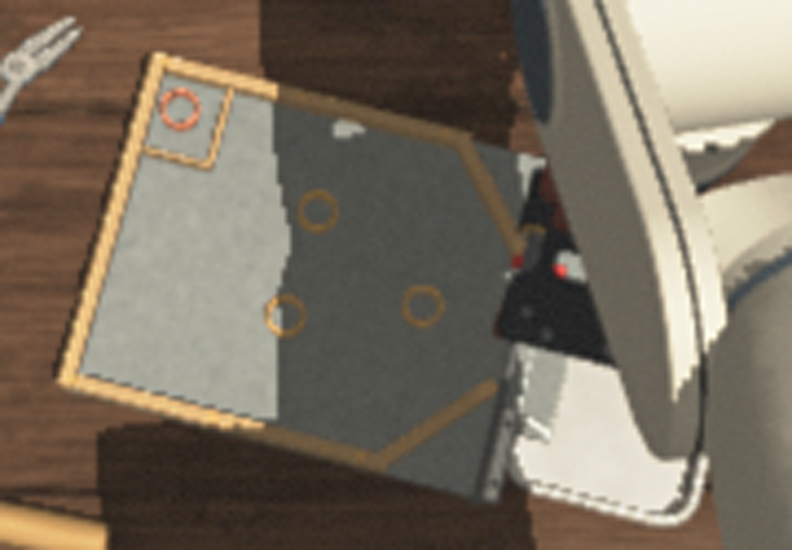

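```bash
python3 - <<'E'
from h import *
d=get_image("wrist");im=d["pixels"]
hsv=cv2.cvtColor(im,cv2.COLOR_RGB2HSV)
m=((hsv[...,0]<6)|(hsv[...,0]>174))&(hsv[...,1]>180)&(hsv[...,2]>110)
n,l,s,c=cv2.connectedComponentsWithStats(m.astype(np.uint8))
for i in range(1,n):
    if s[i,4]>15: print(s[i],c[i])
toB=lambda w:(RB.T@(w[:2]-tB)).round(1)
for u,z in(((321,175),80),((321,201),80),((272,69),35),((328,72),35),((296,136),35),((270,178),44),((331,179),44),((222,187),43),((384,187),43),((239,240),20),((378,240),20)): print(u,toB(ray(d,u,z)))
E
```

```text
[323 178   3  24  66] [323.90909091 189.40909091]
(321, 175) [ 21.9 -77.6]
(321, 201) [  21.9 -105.7]
(272, 69) [-31.3  30.2]
(328, 72) [29.4 27.2]
(296, 136) [ -7.  -40.5]
(270, 178) [-37.8 -88.1]
(331, 179) [ 33.7 -89.2]
(222, 187) [-95.5 -99.2]
(384, 187) [ 96.7 -99. ]
(239, 240) [ -88.2 -177.7]
(378, 240) [  98.8 -177.5]
```

```bash
python3 -m crank '[[[3,0.3,-0.2],[0,0,0],2],[[3,0,0],[0,0,0],2],[[2,0,0],[0,0,0],2],[[0,0,0],[0,0,0],2]]'
python3 - <<'E'
from h import *
go(24,-99,60)
d=get_image("wrist");cv2.imwrite(f"pics/d.png",d["pixels"][:,:,::-1])
d=get_image("scene");cv2.imwrite(f"pics/d2.png",cv2.resize(d["pixels"][130:250,250:420,::-1],None,fx=4,fy=4))
E
```

```text
t: 4.18
ee_pos: [553.1, 98.8, 89.0]
orientation: [0.209, 1.563, -0.21]
ft_force: [0.3, 0.1, 0.1]
width: 19.8
turn deg [ 0.2 -0.2  0.1] shift now-frame cm [ 2.9  -0.15  0.53] target-frame cm [ 2.9  -0.15  0.52]
t 4.17 board [ 18.8 -97.5] world [553.1  98.8  89. ] w 19.8 F [0.3 0.1 0.1] q [0.16 0.47 1.84 0.   0.84 0.42]
```

View pics/d.png

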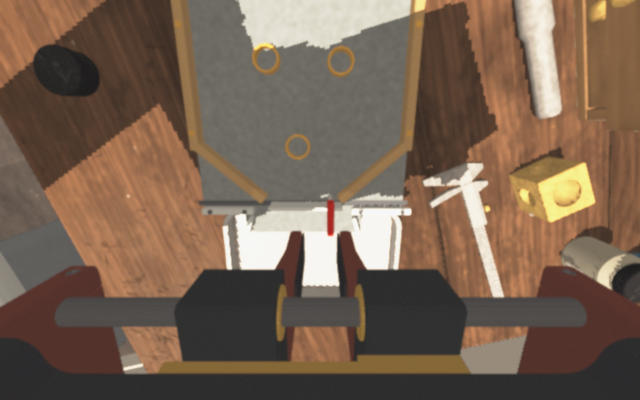

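View pics/d2.png

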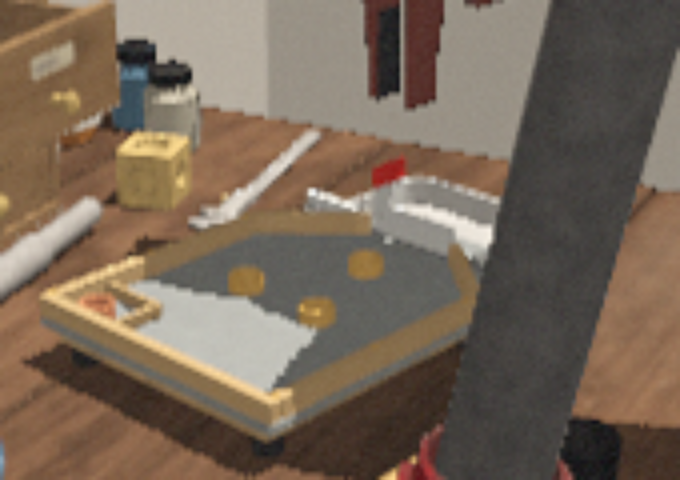

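```bash
python3 - <<'E'
from h import *
st();P=get_obs()["ee_pos"]
for n in("wrist","scene"):
    d=get_image(n);print(n,proj(d,P),proj(d,[*(RB@[24,-100]+tB),80]),proj(d,[*(RB@[24,-100]+tB),50]))
E
```

```text
t 4.28 board [ 20.6 -97.2] world [554.9  98.6  90.7] w 19.9 F [ 0.5  0.4 -0. ] q [0.15 0.47 1.83 0.   0.84 0.42]
wrist [322.63197606 228.2252054 ] [326.76188501 226.50658059] [325.96725648 214.2933374 ]
scene [348.84779061 166.40864151] [348.47220654 169.77092252] [348.23249407 180.67011389]
```

```bash
python3 - <<'E'
from h import *
d=get_image("scene");im=d["pixels"][:,:,::-1].copy()
P=get_obs()["ee_pos"];st();print(proj(d,P))
im=cv2.resize(im[60:200,290:470],None,fx=4.2,fy=4.2)
for dz in(0,30,60):
    for s in(-10,10):
        q=(proj(d,P+[RB[0,0]*s,RB[1,0]*s,dz])-[290,60])*4.2;cv2.circle(im,(int(q[0]),int(q[1])),3,(0,255,0),-1)
cv2.imwrite("pics/e.png",im)
E
```

```text
t 4.42 board [ 21.4 -97.5] world [555.6  98.2  91.1] w 19.8 F [0.  0.5 0.3] q [0.15 0.47 1.83 0.   0.84 0.42]
[348.69173956 166.17002378]
```

View pics/e.png

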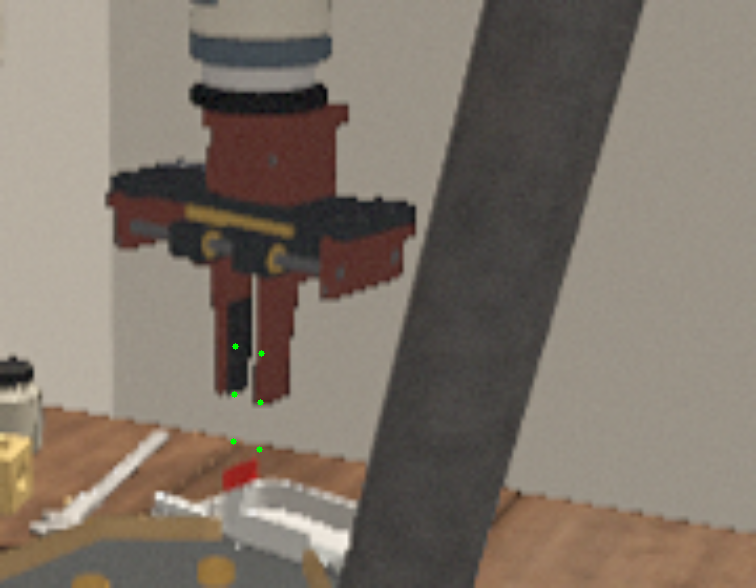

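```bash
python3 - <<'E'
from h import *
d=get_image("wrist");im=d["pixels"][:,:,::-1].copy()
P=get_obs()["ee_pos"];st()
im=cv2.resize(im[180:320,230:410],None,fx=4.2,fy=4.2)
for dz in(0,30,60):
    for s in(-10,10):
      for y in (-10,10):
        X=P+[*(RB@[s,y]),dz];q=(proj(d,X)-[230,180])*4.2;cv2.circle(im,(int(q[0]),int(q[1])),3,(0,255,0),-1)
    print(dz,(d["view"][:3,:3]@(P+[0,0,dz])+d["view"][:3,3]))
for y in(-113,-87):
  X=[*(RB@[23,y]+tB),80];q=(proj(d,X)-[230,180])*4.2;cv2.circle(im,(int(q[0]),int(q[1])),3,(255,0,0),-1)
cv2.imwrite("pics/f.png",im)
E
```

```text
t 4.47 board [ 21.4 -97.6] world [555.6  98.   91. ] w 20.1 F [0.9 0.6 0.2] q [0.15 0.47 1.83 0.   0.84 0.42]
0 [  1.78325464  19.74853194 209.56951989]
30 [  1.85740861  28.15588463 180.77176092]
60 [  1.93156259  36.56323732 151.97400194]
```

View pics/f.png

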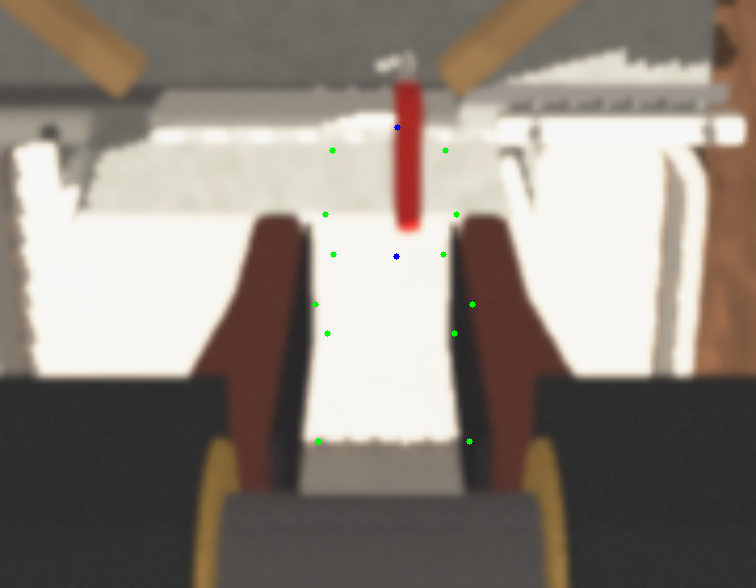

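```bash
python3 -m crank '[[[1.5,0,0.1],[0,0,0],2],[[1.5,0,0],[0,0,0],2],[[0,0,0],[0,0,0],2]]'
cat >> h.py <<'E'
def look(name,fn,r0,r1,c0,c1,f,pts=True):
    d=get_image(name);im=cv2.resize(d["pixels"][r0:r1,c0:c1,::-1],None,fx=f,fy=f,interpolation=cv2.INTER_CUBIC)
    P=get_obs()["ee_pos"];R=Ro.from_rotvec(get_obs()["orientation"]).as_matrix()
    if pts:
        for dz in(0,-30):
            for s in(-10,10):
                q=(proj(d,P+R@[dz,0,s])-[c0,r0])*f;cv2.circle(im,(int(q[0]),int(q[1])),2,(0,255,0),-1)
    cv2.imwrite(f"pics/{fn}.png",im)
E
python3 -c "
from h import *
st();look('scene','g1',60,200,290,470,4.2);look('wrist','g2',150,320,220,420,4)"
```

```text
t: 4.85
ee_pos: [554.4, 97.1, 57.9]
orientation: [0.21, 1.564, -0.212]
ft_force: [-0.3, 0.4, -0.3]
width: 20.0
t 4.85 board [ 20.5 -98.8] world [554.4  97.1  57.9] w 20.0 F [-0.3  0.4 -0.3] q [ 0.15  0.52  1.85 -0.    0.78  0.42]
```

View pics/g1.png

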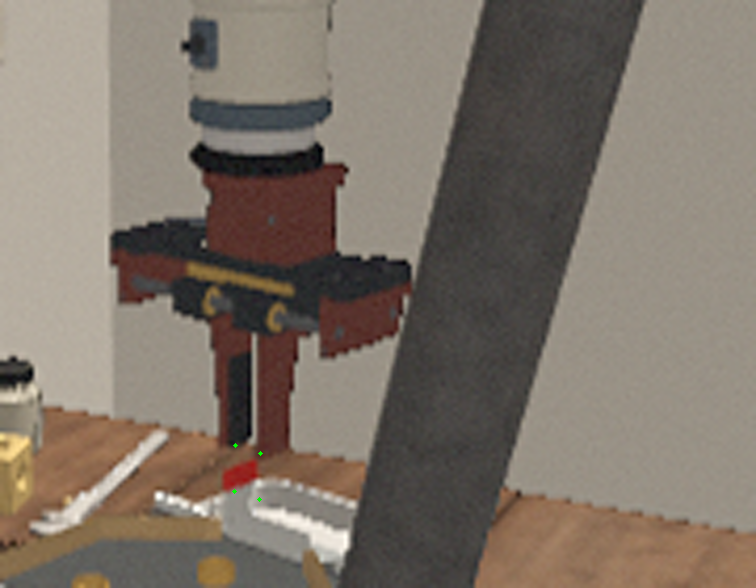

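View pics/g2.png

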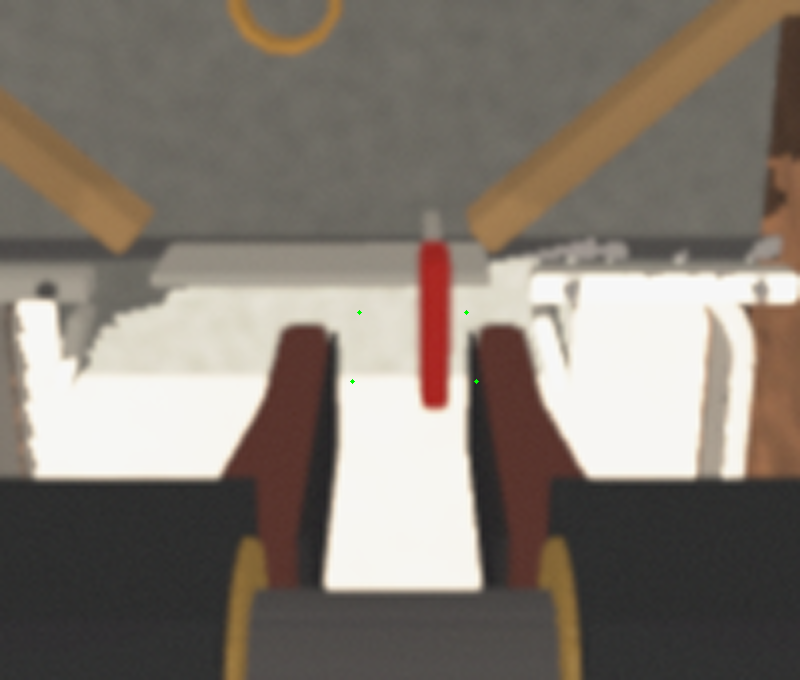

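```bash
python3 -m crank '[[[0,0.5,0.4],[0,0,0],2],[[0.8,0,0],[0,0,0],2],[[0,0,0],[0,0,0],2]]'
python3 -c "
from h import *
st();look('scene','h1',60,200,290,470,4.2);look('wrist','h2',150,320,220,420,4)"
```

```text
t: 5.32
ee_pos: [560.6, 101.2, 51.3]
orientation: [0.211, 1.561, -0.211]
ft_force: [0.3, 0.3, 0.4]
width: 19.8
t 5.33 board [ 25.4 -93.2] world [560.6 101.2  51.3] w 19.8 F [0.3 0.3 0.4] q [ 0.16  0.54  1.83 -0.    0.77  0.43]
```

View pics/h1.png

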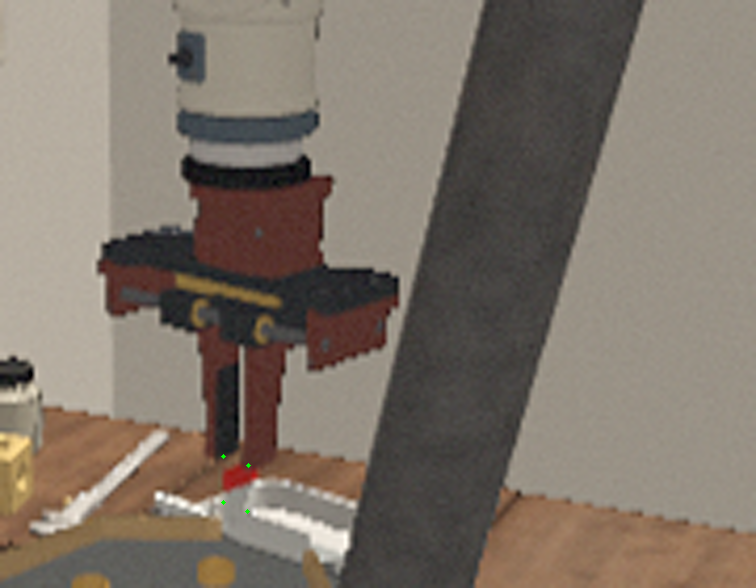

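View pics/h2.png

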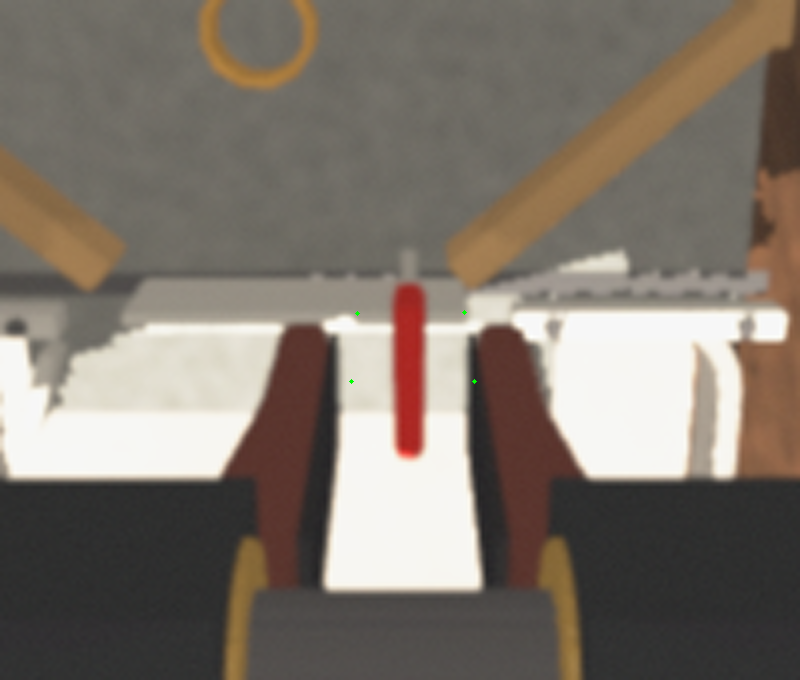

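```bash
python3 -m crank '[[[1.2,0,0],[0,0,0],2],[[1,0,0],[0,0,0],2],[[0,0,0],[0,0,0],2]]'
python3 -m crank '[[[0,0,1],[0,0,0],2],[[0,0,1.5],[0,0,0],2],[[0,0,1.5],[0,0,0],2],[[0,0,1],[0,0,0],2],[[0,0,0],[0,0,0],2]]'
python3 -c "
from h import *
st();look('scene','i1',60,200,290,470,4.2);look('wrist','i2',150,320,220,420,4)"
```

```text
t: 5.8
ee_pos: [560.1, 101.0, 28.6]
orientation: [0.211, 1.563, -0.212]
ft_force: [-0.7, -0.9, 0.5]
width: 20.3
t: 6.42
ee_pos: [610.8, 87.6, 30.1]
orientation: [0.212, 1.559, -0.211]
ft_force: [1.2, -0.3, 0.1]
width: 20.2
t 6.42 board [ 77.4 -93. ] world [610.8  87.6  30.1] w 20.2 F [ 1.2 -0.3  0.1] q [ 0.12  0.62  1.73 -0.    0.78  0.39]
```

View pics/i1.png

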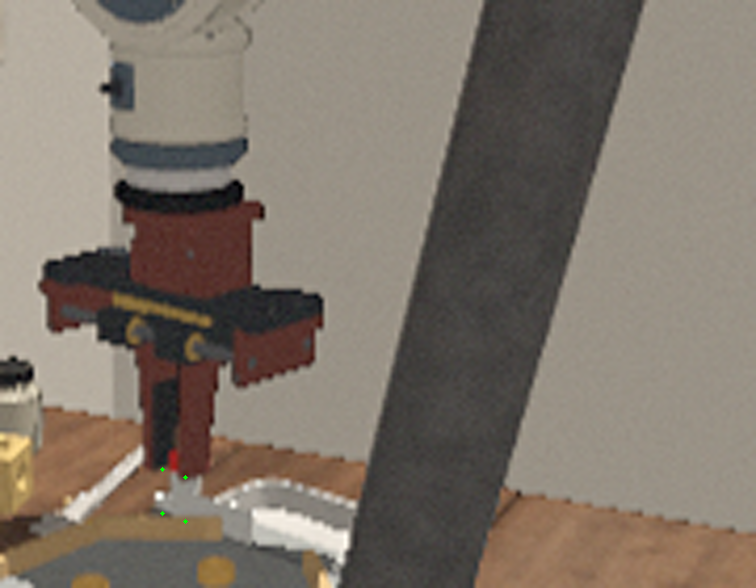

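View pics/i2.png

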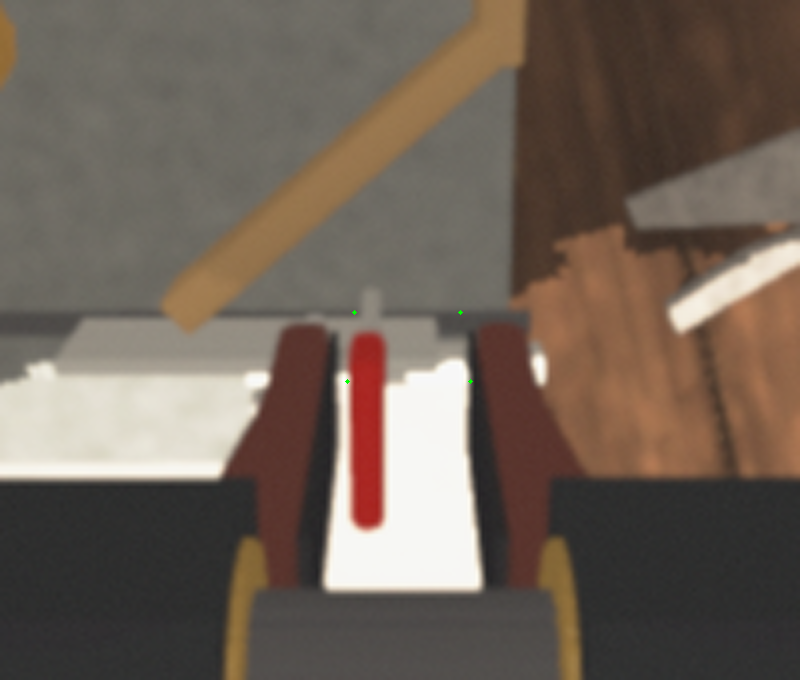

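```bash
python3 -m crank '[[[0,0,1],[0,0,0],2],[[0,0,0.4],[0,0,0],2],[[0,0,0],[0,0,0],2]]'
python3 -m crank '[[[0,0,0.2],[0,0,0],2],[[0,0,0],[0,0,0],2]]'
python3 -m crank '[[[0,0,0.2],[0,0,0],2],[[0,0,0],[0,0,0],2]]'
python3 -c "
from h import *
st()"
```

```text
t: 6.9
ee_pos: [623.4, 84.1, 30.0]
orientation: [0.211, 1.56, -0.211]
ft_force: [0.5, 0.3, 0.0]
width: 19.8
t: 7.15
ee_pos: [624.8, 83.6, 29.9]
orientation: [0.211, 1.56, -0.211]
ft_force: [-0.3, -0.3, 0.8]
width: 20.1
t: 7.4
ee_pos: [626.8, 83.1, 29.9]
orientation: [0.211, 1.56, -0.211]
ft_force: [-0.5, 1.3, 0.7]
width: 20.2
t 7.4 board [ 94. -93.] world [626.8  83.1  29.9] w 20.2 F [-0.5  1.3  0.7] q [ 0.11  0.64  1.7  -0.    0.81  0.38]
```

```bash
python3 -m crank '[[[0,0,0.2],[0,0,0],2],[[0,0,0],[0,0,0],2]]'
python3 -m crank '[[[0,0,0.2],[0,0,0],2],[[0,0,0],[0,0,0],2]]'
python3 -c "
from h import *
st();look('wrist','j2',150,320,220,420,4)"
```

```text
t: 7.65
ee_pos: [627.2, 82.9, 29.8]
orientation: [0.211, 1.563, -0.211]
ft_force: [-5.6, 2.9, 3.1]
width: 20.2
t: 7.9
ee_pos: [627.2, 82.8, 29.6]
orientation: [0.211, 1.567, -0.212]
ft_force: [-10.7, 3.9, 7.5]
width: 20.2
t 7.9 board [ 94.5 -93.2] world [627.2  82.8  29.6] w 20.2 F [-10.7   3.9   7.5] q [0.11 0.64 1.69 0.   0.81 0.38]
```

View pics/j2.png

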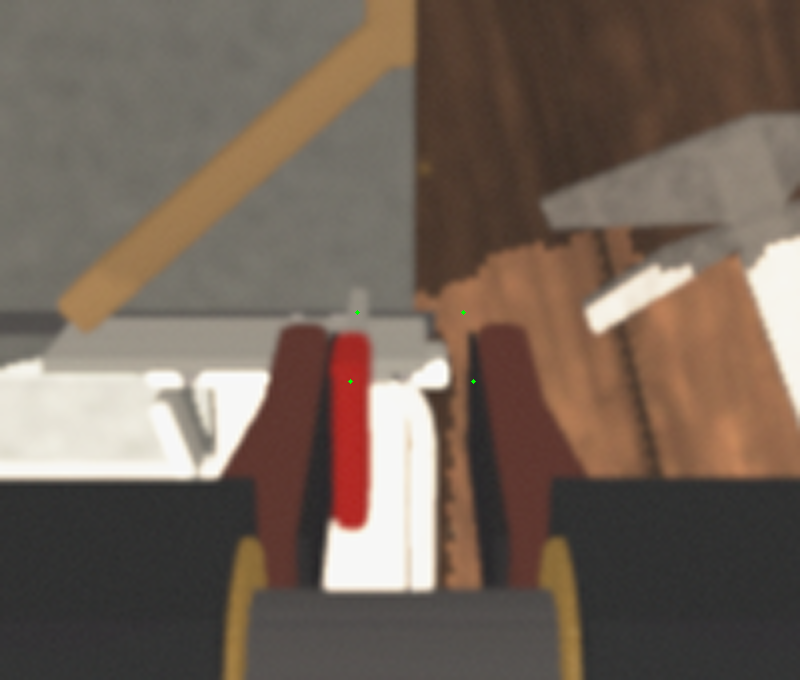

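```bash
python3 -m crank '[[[0,0,-0.8],[0,0,0],2],[[-4,0,0],[0,0,0],2],[[-4,0,0],[0,0,0],1.6],[[0,2,-4],[0,0,0],1.6],[[0,2,-4],[0,0,0],1.6]]'
python3 -m crank '[[[0,0,-1],[0,0,0],1.6],[[0,0,0],[0,0,0],1.6],[[0,0,0],[0,0,0],1.6]]'
python3 - <<'E'
from h import *
st()
d=get_image("wrist");cv2.imwrite("pics/k.png",d["pixels"][:,:,::-1])
hsv=cv2.cvtColor(d["pixels"],cv2.COLOR_RGB2HSV)
E
```

```text
t: 8.57
ee_pos: [556.5, 144.4, 110.7]
orientation: [0.213, 1.558, -0.211]
ft_force: [0.5, 0.4, -0.6]
width: 15.8
t: 8.95
ee_pos: [548.0, 146.1, 110.1]
orientation: [0.212, 1.559, -0.211]
ft_force: [-0.2, 0.1, 0.8]
width: 16.2
t 8.95 board [  1.3 -53.3] world [548.  146.1 110.1] w 16.2 F [-0.2  0.1  0.8] q [ 0.24  0.44  1.82 -0.    0.88  0.51]
```

View pics/k.png

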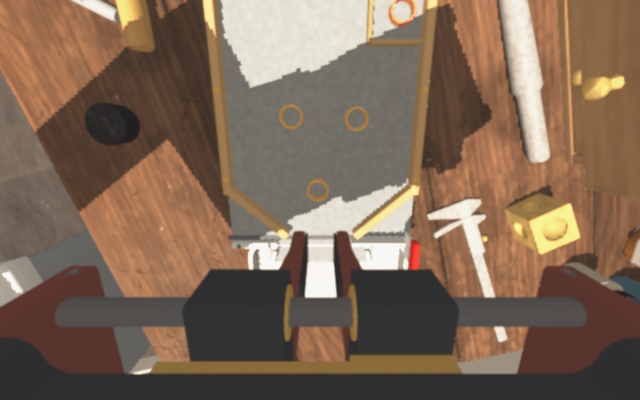

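```bash
python3 - <<'E'
from h import *
d=get_image("wrist");st()
toB=lambda w:(RB.T@(w[:2]-tB)).round(1)
for u,z in(((317.5,190),38),((357,118),38),((290.5,116.5),38),((402,11),38),((286,235),44),((352,236),44),((228,190),44),((415,190),44),((232,241),43),((409,238),43)): print(u,toB(ray(d,u,z)))
E
```

```text
t 9.05 board [  1.  -53.5] world [547.7 146.  109.8] w 16.0 F [ 0.6 -0.7 -0.6] q [ 0.24  0.44  1.82 -0.    0.88  0.51]
(317.5, 190) [ -3.2 -41.5]
(357, 118) [33.4 26.6]
(290.5, 116.5) [-27.7  28. ]
(402, 11) [ 67.9 112.1]
(286, 235) [-35.2 -86.9]
(352, 236) [ 31.7 -88.1]
(228, 190) [-89.6 -39.9]
(415, 190) [ 91.2 -40.1]
(232, 241) [-90.9 -93.9]
(409, 238) [ 90.2 -90.8]
```

```bash
python3 -m crank '[[[0,4.2,-0.3],[0,0,0],1.6],[[4,0,0],[0,0,0],1.6],[[4,0,0],[0,0,0],1.6],[[1,0,0],[0,0,0],1.6],[[0,0,0],[0,0,0],1.6]]'
python3 -c "
from h import *
st();look('scene','l1',120,230,290,430,5.4);look('wrist','l2',150,320,220,420,4)"
```

```text
t: 9.68
ee_pos: [555.1, 187.5, 19.7]
orientation: [0.211, 1.561, -0.212]
ft_force: [0.8, -0.3, 0.8]
width: 15.6
t 9.68 board [ -2.8 -11.5] world [555.1 187.5  19.7] w 15.6 F [ 0.8 -0.3  0.8] q [ 0.31  0.61  1.81 -0.    0.73  0.58]
```

View pics/l1.png

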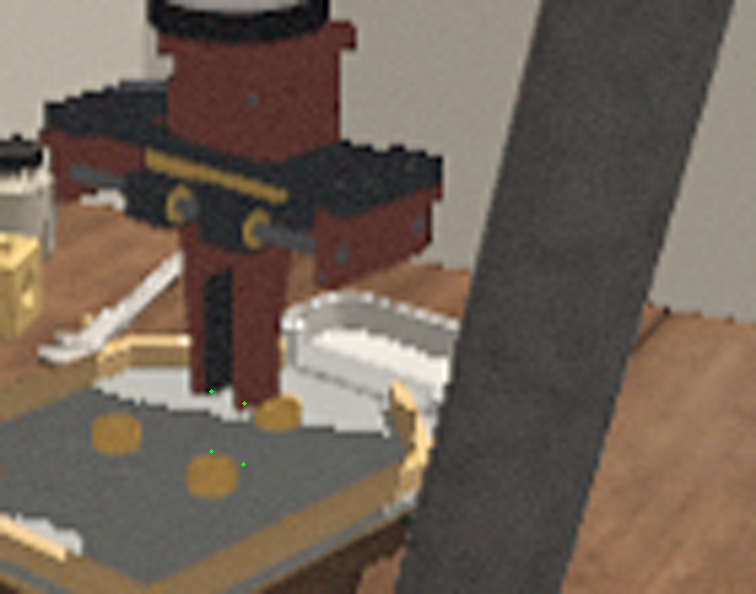

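View pics/l2.png

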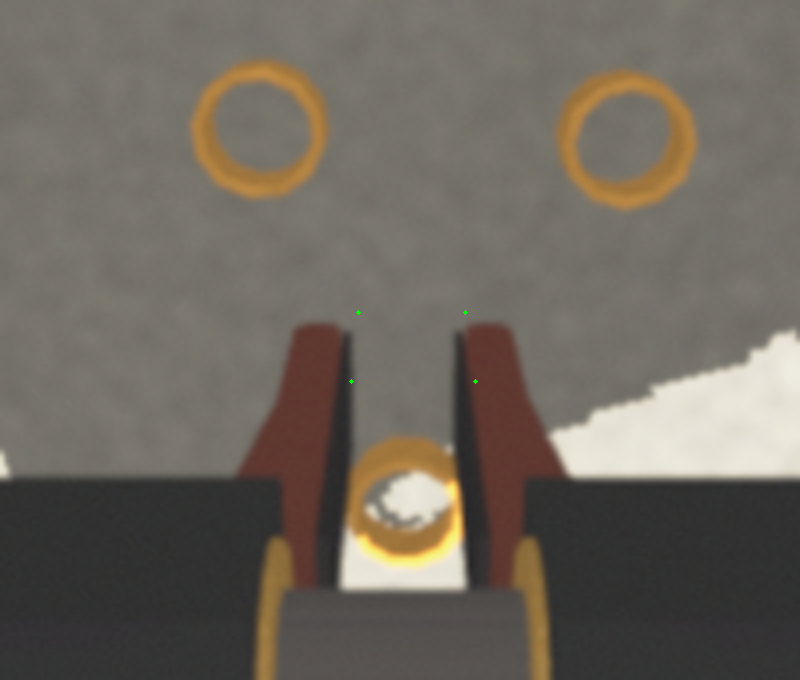

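```bash
python3 -m crank '[[[0,0.7,0],[0,0,0],1.6],[[1,0,0],[0,0,0],1.6],[[0.6,0,0],[0,0,0],1.6],[[0,0,0],[0,0,0],1.6]]'
python3 -c "
from h import *
st();look('scene','m1',120,230,290,430,5.4);look('wrist','m2',150,320,220,420,4)"
```

```text
t: 10.28
ee_pos: [556.1, 194.5, 3.1]
orientation: [0.211, 1.562, -0.212]
ft_force: [-0.2, 0.5, 0.5]
width: 16.1
t 10.28 board [-3.8 -4.5] world [556.1 194.5   3.1] w 16.1 F [-0.2  0.5  0.5] q [ 0.32  0.64  1.8  -0.    0.71  0.59]
```

View pics/m1.png

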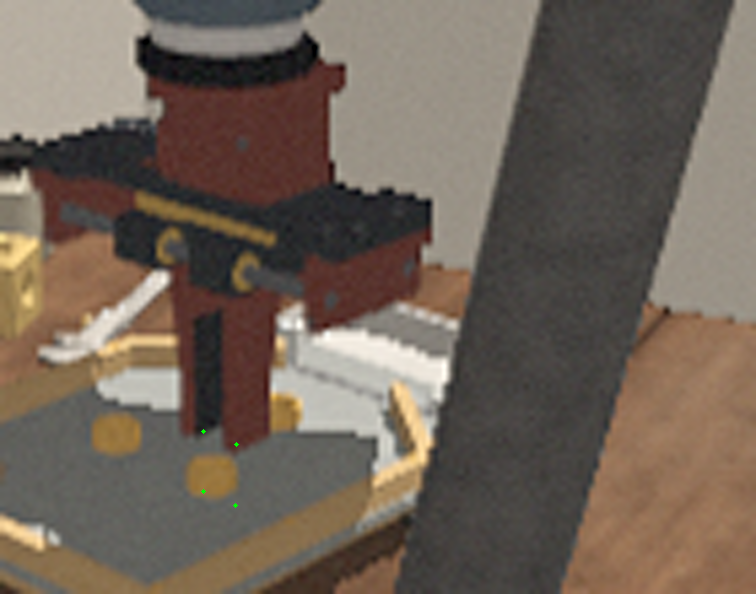

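View pics/m2.png

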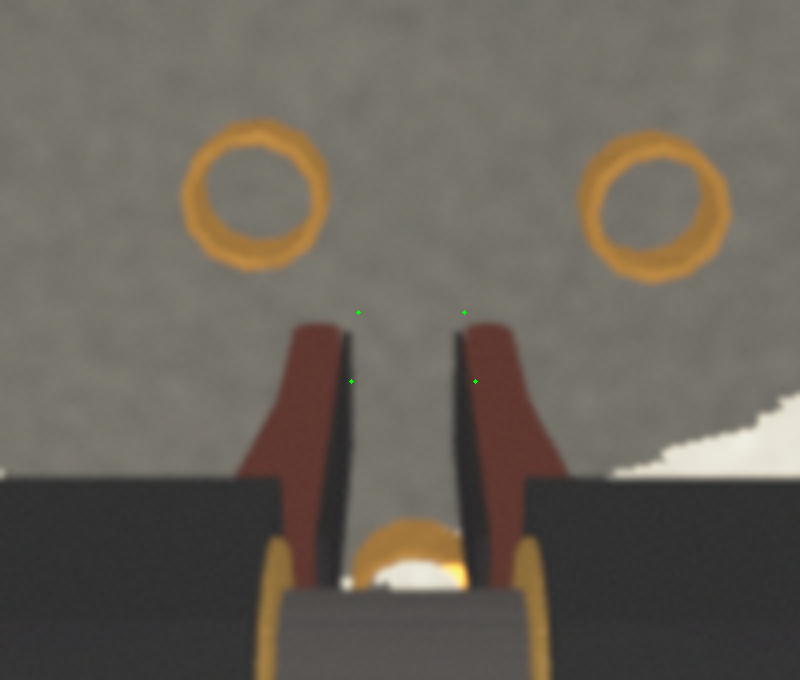

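```bash
python3 -m crank '[[[0,-1,0],[0,0,0],1.6],[[0,-1.5,0.1],[0,0,0],1.6],[[0,-1.5,0.1],[0,0,0],1.6],[[0,-1.5,0],[0,0,0],1.6],[[0,-1,0],[0,0,0],1.6]]'
python3 -c "
from h import *
st();look('wrist','n2',150,320,220,420,4);look('top','n1',130,255,320,450,4.4)"
```

```text
t: 11.0
ee_pos: [541.1, 130.2, 3.9]
orientation: [0.212, 1.561, -0.212]
ft_force: [0.5, -0.2, 0.3]
width: 16.0
t 11.0 board [ -1.1 -70.5] world [541.1 130.2   3.9] w 16.0 F [ 0.5 -0.2  0.3] q [ 0.21  0.6   1.88 -0.    0.66  0.48]
```

View pics/n2.png

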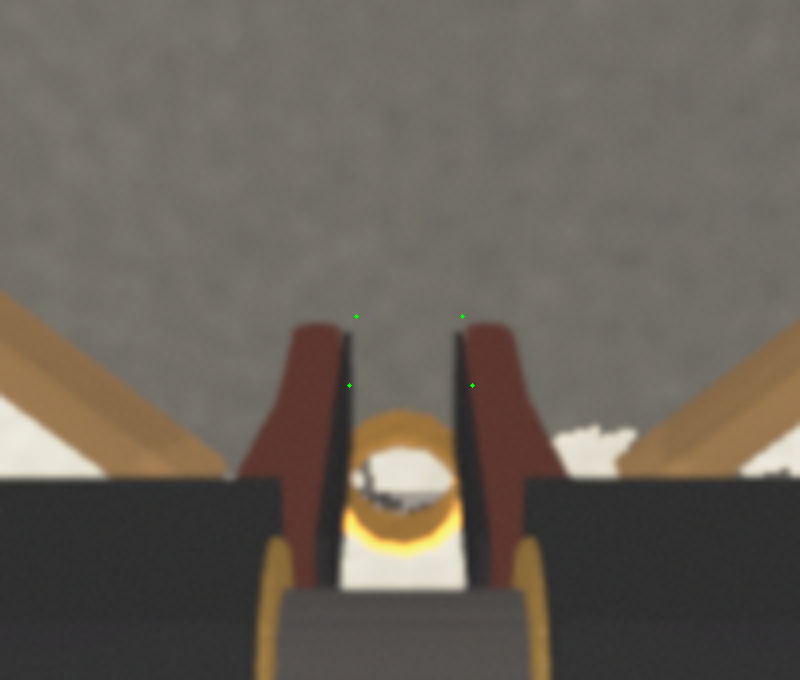

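View pics/n1.png

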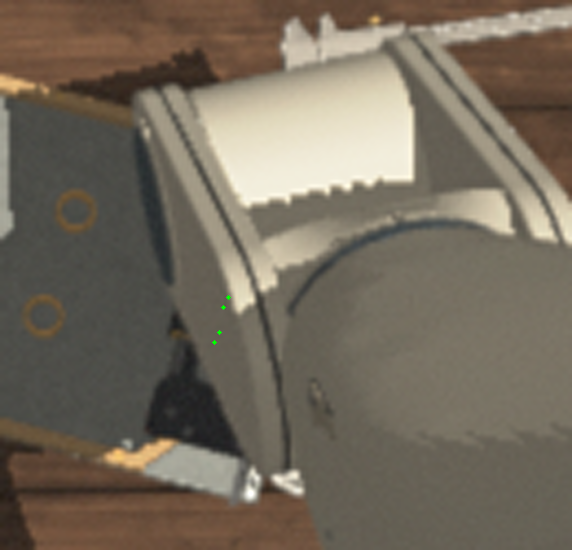

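```bash
python3 -m crank '[[[0,-1.2,0],[0,0,0],1.6],[[0,-1.2,0],[0,0,0],1.6],[[0,-1.2,0],[0,0,0],1.6],[[0,-1.1,0.2],[0,0,0],1.6],[[0,-1.1,0.3],[0,0,0],1.6]]'
python3 -c "
from h import *
st();look('wrist','o2',150,320,220,420,4);look('scene','o1',120,230,290,430,5.4)"
```

```text
t: 11.72
ee_pos: [530.8, 73.4, 3.9]
orientation: [0.211, 1.56, -0.211]
ft_force: [0.3, -0.9, 0.7]
width: 16.0
t 11.72 board [   4. -128.] world [530.8  73.4   3.9] w 16.0 F [ 0.3 -0.9  0.7] q [ 0.12  0.58  1.92 -0.    0.64  0.38]
```

View pics/o2.png

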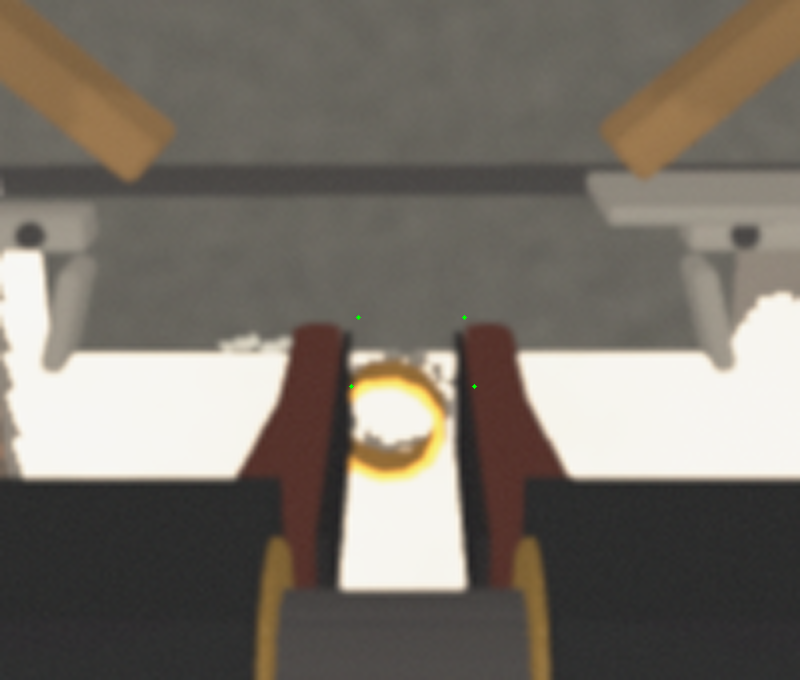

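View pics/o1.png

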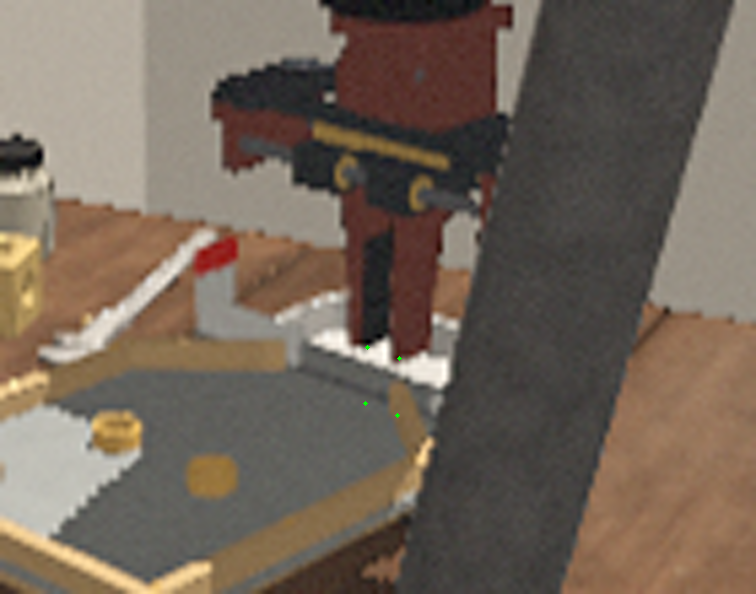

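```bash
python3 -m crank '[[[-3,0,0],[0,0,0],1.6],[[-2.5,2,0],[0,0,0],1.6],[[0,5.5,1],[0,0,0],1.6],[[0,5.5,1],[0,0,0],1.6],[[0,5.5,0.9],[0,0,0],1.6]]'
python3 -m crank '[[[2,0,0],[0,0,0],1.6],[[1.7,0,0],[0,0,0],1.6],[[0,0,0],[0,0,0],1.6]]'
python3 -c "
from h import *
st();look('wrist','p2',150,320,220,420,4)"
```

```text
t: 12.45
ee_pos: [608.8, 246.6, 59.1]
orientation: [0.211, 1.56, -0.211]
ft_force: [0.9, 0.1, 0.1]
width: 15.6
t: 12.82
ee_pos: [605.6, 243.0, 19.5]
orientation: [0.21, 1.565, -0.214]
ft_force: [-0.8, 0.0, 0.3]
width: 16.0
t 12.82 board [31.  55.4] world [605.6 243.   19.5] w 16.0 F [-0.8  0.   0.3] q [ 0.36  0.68  1.65 -0.    0.82  0.63]
```

View pics/p2.png

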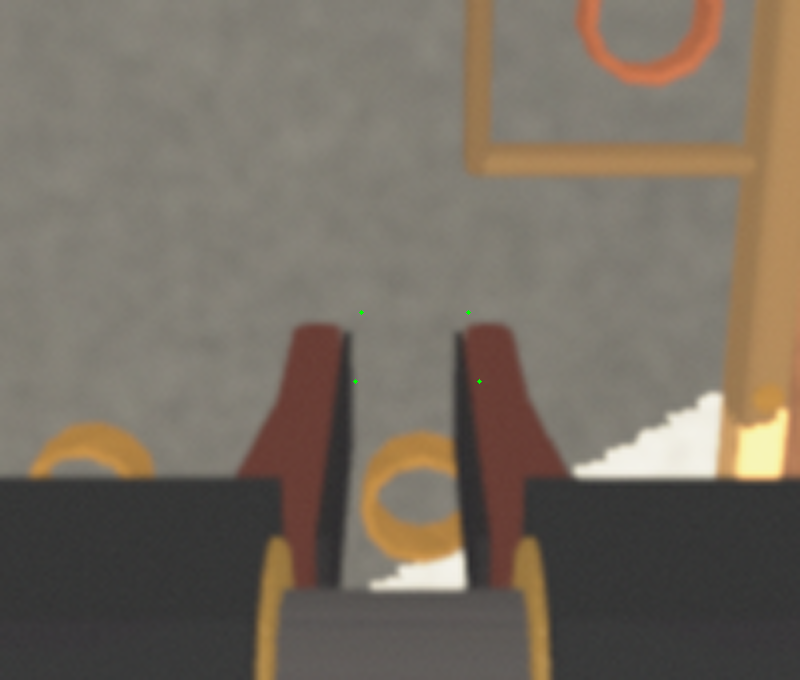

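```bash
python3 -m crank '[[[0,0.7,0.3],[0,0,0],1.6],[[1,0,0],[0,0,0],1.6],[[0.6,0,0],[0,0,0],1.6],[[0,-1,0],[0,0,0],1.6],[[0,-1,0],[0,0,0],1.6]]'
python3 -m crank '[[[0,-1.2,-0.2],[0,0,0],1.6],[[0,-1.5,-0.5],[0,0,0],1.6],[[0,-1.5,-0.5],[0,0,0],1.6],[[0,-1.5,-0.5],[0,0,0],1.6],[[0,-1.5,-0.5],[0,0,0],1.6]]'
python3 -c "
from h import *
st();look('wrist','q2',150,320,220,420,4)"
```

```text
t: 13.5
ee_pos: [607.0, 230.7, 5.8]
orientation: [0.211, 1.561, -0.211]
ft_force: [0.4, 0.4, 0.2]
width: 15.9
t: 14.12
ee_pos: [566.4, 167.1, 6.0]
orientation: [0.211, 1.56, -0.211]
ft_force: [1.1, 0.1, 0.6]
width: 16.1
t 14.12 board [ 13.5 -28.2] world [566.4 167.1   6. ] w 16.1 F [1.1 0.1 0.6] q [ 0.27  0.63  1.8  -0.    0.71  0.54]
```

View pics/q2.png

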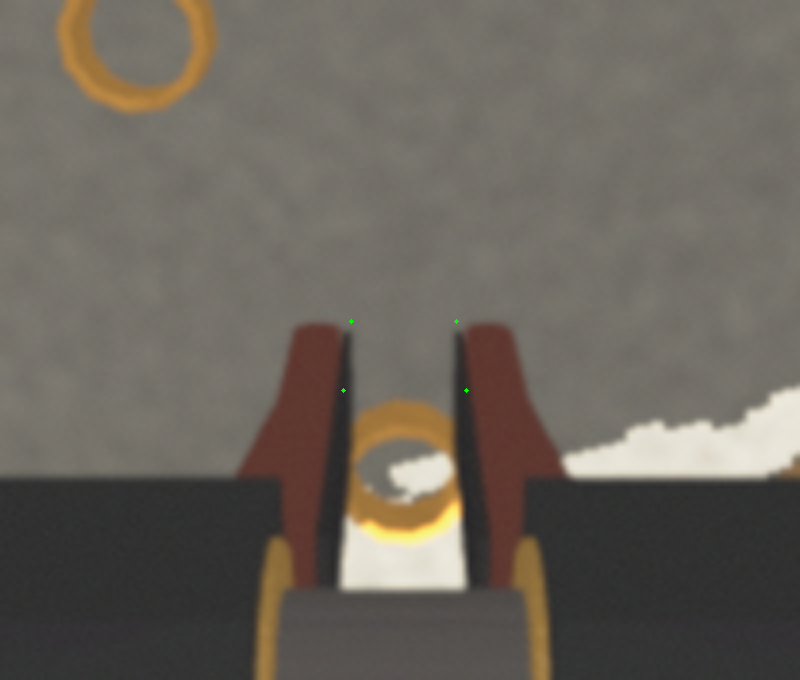

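```bash
python3 -m crank '[[[0,-1.4,-0.4],[0,0,0],1.6],[[0,-1.4,-0.3],[0,0,0],1.6],[[0,-1.2,0],[0,0,0],1.6],[[0,-1.2,0],[0,0,0],1.6],[[0,-1.2,0],[0,0,0],1.6]]'
python3 -m crank '[[[0,-1.2,0],[0,0,0],1.6],[[0,-1.2,0.4],[0,0,0],1.6],[[0,-0.8,0.5],[0,0,0],1.6],[[0,-0.5,0],[0,0,0],1.6],[[0,0,0],[0,0,0],1.6]]'
python3 -c "
from h import *
st();look('wrist','r2',150,320,220,420,4)"
```

```text
t: 14.8
ee_pos: [543.3, 107.4, 5.9]
orientation: [0.211, 1.56, -0.211]
ft_force: [-0.5, 0.3, 0.5]
width: 16.0
t: 15.42
ee_pos: [542.1, 69.8, 5.8]
orientation: [0.212, 1.561, -0.212]
ft_force: [-0.2, -0.5, -0.2]
width: 15.8
t 15.43 board [  15.9 -128.4] world [542.1  69.8   5.8] w 15.8 F [-0.2 -0.5 -0.2] q [0.11 0.59 1.9  0.   0.65 0.38]
```

View pics/r2.png

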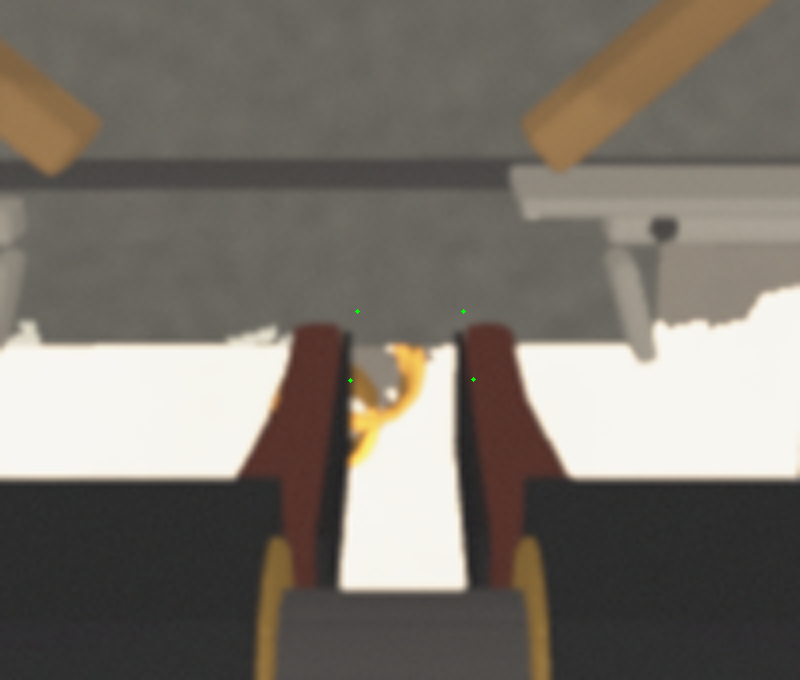

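```bash
python3 -m crank '[[[-3,0,0],[0,0,0],1.6],[[-2.5,2,0],[0,0,0],1.6],[[0,5.7,-1.4],[0,0,0],1.6],[[0,5.7,-1.4],[0,0,0],1.6],[[0,5.7,-1.4],[0,0,0],1.6]]'
python3 -m crank '[[[2,0,0],[0,0,0],1.6],[[1.7,0,0],[0,0,0],1.6],[[0,0,0],[0,0,0],1.6]]'
python3 -c "
from h import *
st();look('wrist','s2',150,320,220,420,4)"
```

```text
t: 16.1
ee_pos: [552.3, 267.6, 61.1]
orientation: [0.211, 1.56, -0.211]
ft_force: [0.3, 0.0, 0.2]
width: 16.0
t: 16.48
ee_pos: [550.6, 263.4, 21.7]
orientation: [0.21, 1.564, -0.214]
ft_force: [0.2, -0.5, 0.1]
width: 15.8
t 16.48 board [-27.4  60.5] world [550.6 263.4  21.7] w 15.8 F [ 0.2 -0.5  0.1] q [ 0.43  0.63  1.75 -0.    0.77  0.7 ]
```

View pics/s2.png

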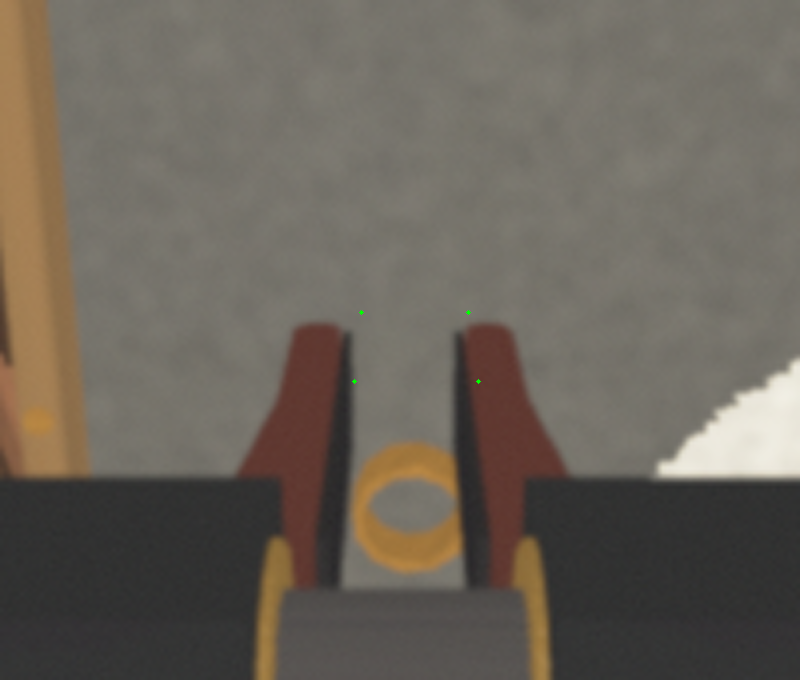

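```bash
python3 -m crank '[[[0,0.6,0.1],[0,0,0],1.6],[[1,0,0],[0,0,0],1.6],[[0.8,0,0],[0,0,0],1.6],[[0,-1,0],[0,0,0],1.6],[[0,-1.2,0],[0,0,0],1.6]]'
python3 -m crank '[[[0,-1.3,0],[0,0,0],1.6],[[0,-1.5,0.3],[0,0,0],1.6],[[0,-1.5,0.4],[0,0,0],1.6],[[0,-1.5,0.4],[0,0,0],1.6],[[0,-1.5,0.4],[0,0,0],1.6]]'
python3 -c "
from h import *
st();look('wrist','t2',150,320,220,420,4)"
```

```text
t: 17.15
ee_pos: [548.7, 248.9, 5.7]
orientation: [0.211, 1.561, -0.211]
ft_force: [0.4, 0.4, 0.3]
width: 16.1
t: 17.77
ee_pos: [544.3, 174.2, 5.9]
orientation: [0.211, 1.56, -0.211]
ft_force: [-0.2, 0.2, -0.4]
width: 15.8
t 17.77 board [ -9.8 -27.2] world [544.3 174.2   5.9] w 15.8 F [-0.2  0.2 -0.4] q [0.29 0.61 1.84 0.   0.69 0.56]
```

View pics/t2.png

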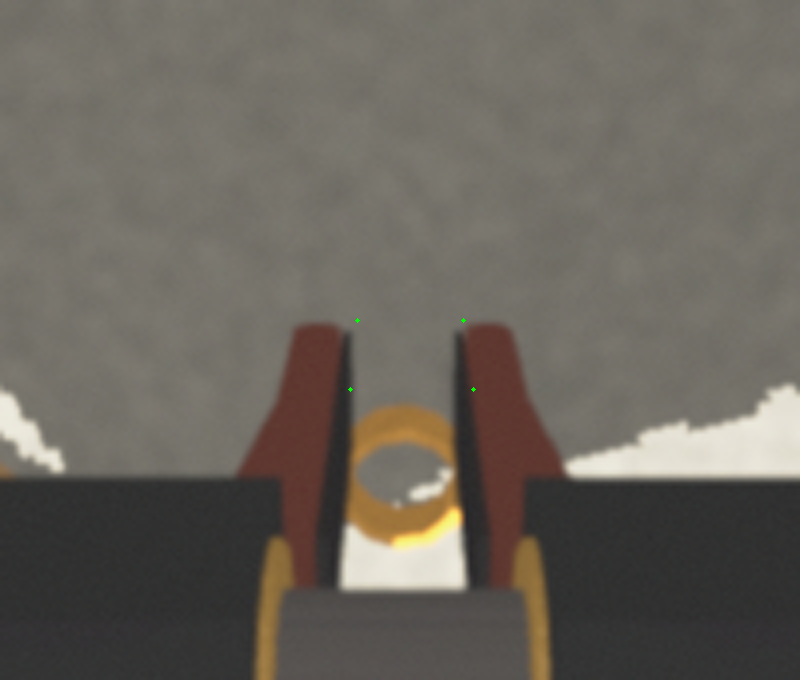

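```bash
python3 -m crank '[[[0,-1.4,0.2],[0,0,0],1.6],[[0,-1.4,0],[0,0,0],1.6],[[0,-1.2,0],[0,0,0],1.6],[[0,-1.2,0],[0,0,0],1.6],[[0,-1.2,0],[0,0,0],1.6]]'
python3 -m crank '[[[0,-1.2,0],[0,0,0],1.6],[[0,-1.2,-0.5],[0,0,0],1.6],[[0,-0.8,-0.7],[0,0,0],1.6],[[0,-0.6,-0.3],[0,0,0],1.6],[[0,0,0],[0,0,0],1.6]]'
python3 -m crank '[[[-4,0,0],[0,0,0],1.6],[[-4,4,0],[0,0,0],1.6],[[-2,5,0],[0,0,0],1.6],[[0,5,0],[0,0,0],1.6],[[0,0,0],[0,0,0],2]]'
python3 -c "
from h import *
st();look('wrist','u2',0,400,0,640,1.25,0);look('top','u1',130,255,265,445,4.4,0);look('scene','u3',120,230,290,430,5.4,0)"
```

```text
t: 18.45
ee_pos: [528.8, 112.4, 5.9]
orientation: [0.211, 1.56, -0.211]
ft_force: [-0.7, -0.3, -0.0]
width: 15.9
t: 19.08
ee_pos: [504.1, 80.2, 5.9]
orientation: [0.211, 1.561, -0.211]
ft_force: [0.4, 0.4, -0.1]
width: 16.0
t: 19.7
ee_pos: [543.1, 218.8, 106.5]
orientation: [0.21, 1.558, -0.207]
ft_force: [-1.2, -0.2, 0.3]
width: 20.0
t 19.7 board [-22.8  15.5] world [543.1 218.8 106.5] w 20.0 F [-1.2 -0.2  0.3] q [0.36 0.47 1.78 0.   0.89 0.63]
```

View pics/u2.png

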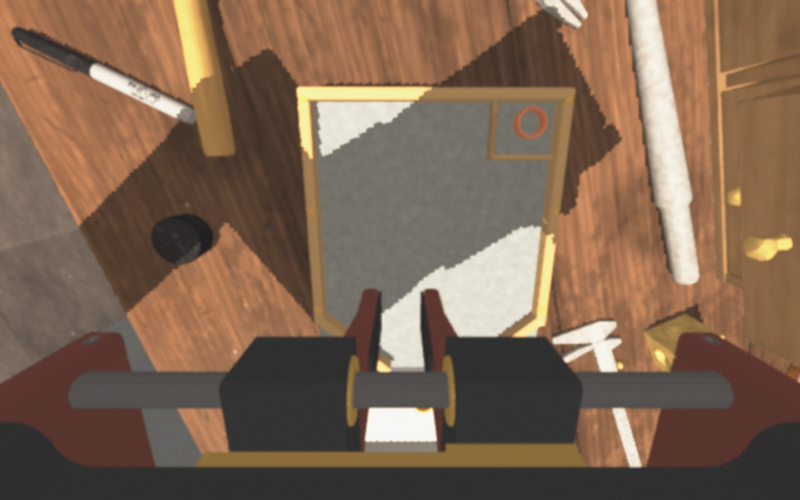

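View pics/u1.png

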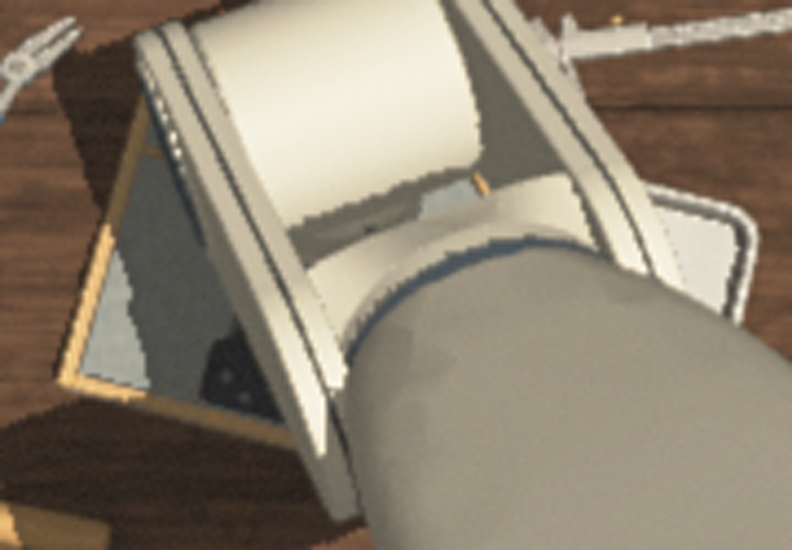

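View pics/u3.png

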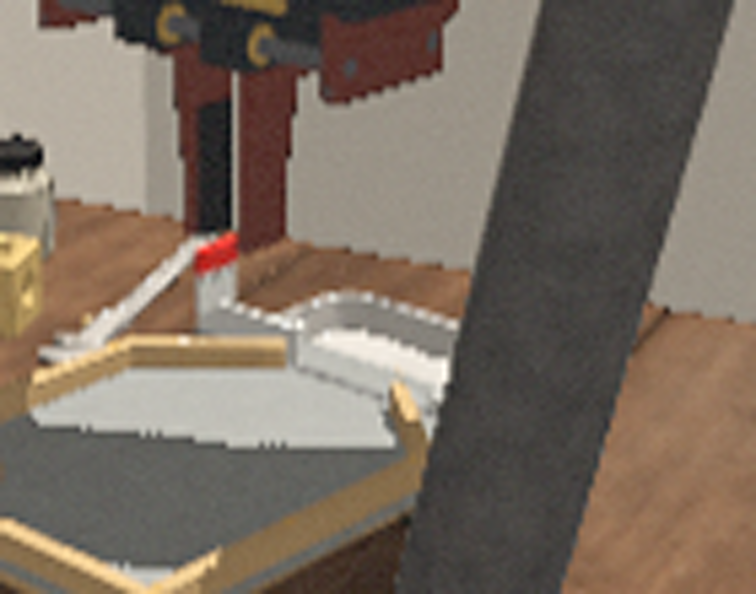

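```bash
python3 -m crank '[[[0,-4,2.5],[0,0,0],2],[[0,-4.5,3],[0,0,0],2],[[0,-4.5,3],[0,0,0],2],[[0,-4,2],[0,0,0],2],[[0,0,0],[0,0,0],2]]'
python3 -c "
from h import *
st();look('wrist','v2',100,320,170,470,2.66,0);look('top','v1',130,255,265,445,4.4,0)"
```

```text
t: 20.48
ee_pos: [597.4, 19.6, 105.5]
orientation: [0.215, 1.561, -0.216]
ft_force: [0.2, -0.1, 0.7]
width: 20.1
t 20.48 board [  82.6 -162. ] world [597.4  19.6 105.5] w 20.1 F [ 0.2 -0.1  0.7] q [ 0.01  0.49  1.75 -0.    0.9   0.29]
```

View pics/v2.png

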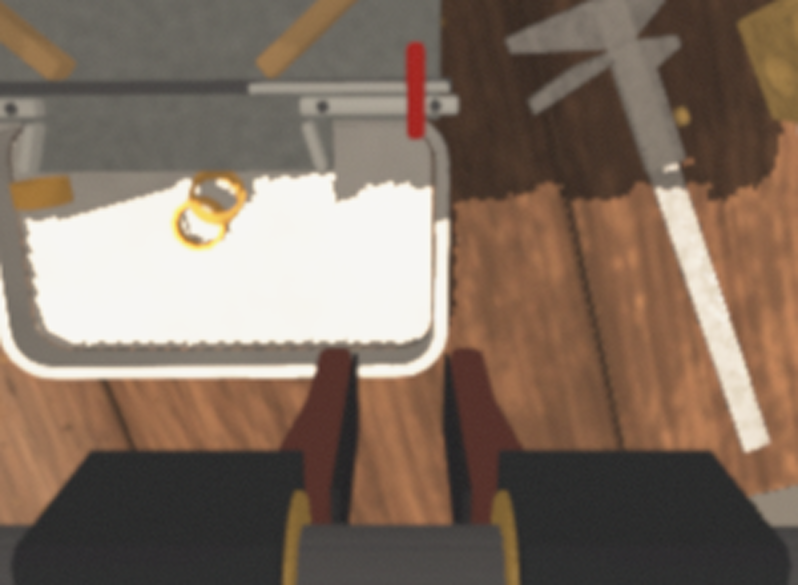

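View pics/v1.png

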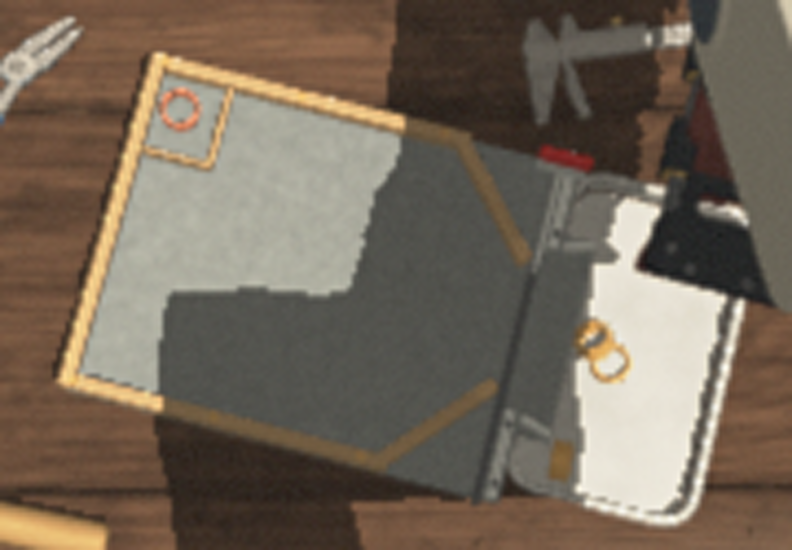

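```bash
python3 -m crank '[[[0,3.4,0.2],[0,0,0],2],[[0,3.5,0.2],[0,0,0],2],[[3,0,0],[0,0,0],2],[[2,0,0],[0,0,0],2],[[0,0,0],[0,0,0],2]]'
python3 -c "
from h import *
st();look('wrist','w2',150,320,220,420,4)"
```

```text
t: 21.2
ee_pos: [617.9, 89.3, 54.0]
orientation: [0.21, 1.565, -0.212]
ft_force: [-0.1, 0.1, -0.6]
width: 19.8
t 21.2 board [ 83.8 -89.4] world [617.9  89.3  54. ] w 19.8 F [-0.1  0.1 -0.6] q [0.12 0.6  1.71 0.   0.84 0.39]
```

View pics/w2.png

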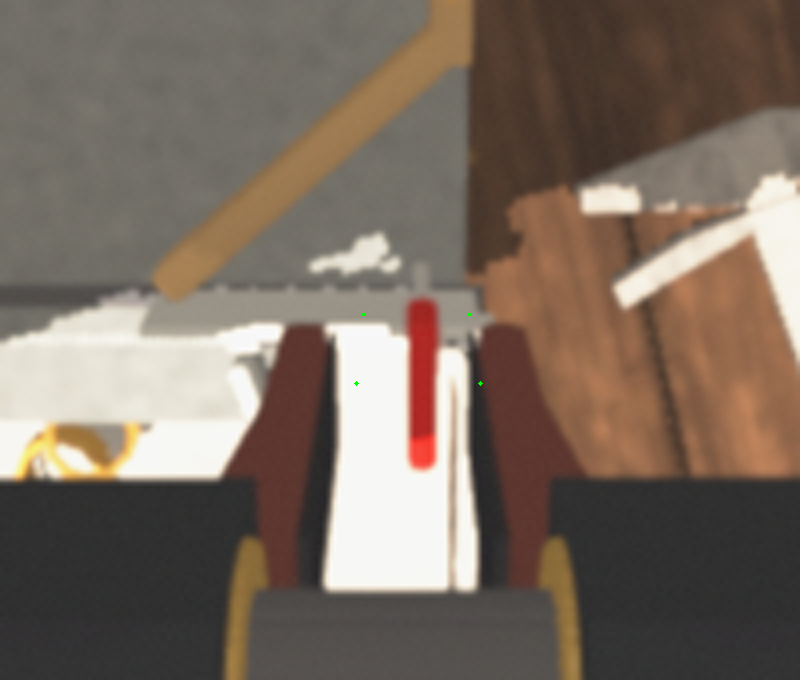

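```bash
python3 -m crank '[[[0,0,0.25],[0,0,0],2],[[1.2,0,0],[0,0,0],2],[[1.2,0,0],[0,0,0],2],[[0,0,0],[0,0,0],2],[[0,0,-1],[0,0,0],2]]'
python3 -m crank '[[[0,0,-1.5],[0,0,0],2],[[0,0,-1.5],[0,0,0],2],[[0,0,-1.5],[0,0,0],2],[[0,0,-1],[0,0,0],2],[[0,0,0],[0,0,0],2]]'
python3 -c "
from h import *
st()"
```

```text
t: 21.88
ee_pos: [613.0, 91.0, 31.7]
orientation: [0.212, 1.56, -0.211]
ft_force: [1.2, -1.1, -1.0]
width: 19.9
t: 22.5
ee_pos: [558.6, 106.0, 32.0]
orientation: [0.211, 1.561, -0.211]
ft_force: [0.3, -1.3, 0.9]
width: 19.9
t 22.5 board [ 22.2 -89.1] world [558.6 106.   32. ] w 19.9 F [ 0.3 -1.3  0.9] q [0.17 0.57 1.84 0.   0.73 0.43]
```

```bash
python3 -m crank '[[[0,0,-0.5],[0,0,0],2],[[0,0,0],[0,0,0],2]]'
python3 -m crank '[[[0,0,-0.2],[0,0,0],2],[[0,0,0],[0,0,0],2]]'
python3 -m crank '[[[0,0,-0.2],[0,0,0],2],[[0,0,0],[0,0,0],2]]'
python3 -c "
from h import *
st();look('wrist','x2',150,320,220,420,4)"
```

```text
t: 22.75
ee_pos: [554.8, 107.1, 31.9]
orientation: [0.211, 1.561, -0.211]
ft_force: [-0.3, 0.5, -0.2]
width: 19.6
t: 23.0
ee_pos: [553.1, 107.5, 31.9]
orientation: [0.211, 1.56, -0.211]
ft_force: [0.7, -0.1, -0.3]
width: 19.9
t: 23.25
ee_pos: [552.5, 107.8, 32.0]
orientation: [0.211, 1.558, -0.211]
ft_force: [5.9, -2.7, -3.3]
width: 20.0
t 23.25 board [ 15.9 -89. ] world [552.5 107.8  32. ] w 20.0 F [ 5.9 -2.7 -3.3] q [ 0.17  0.56  1.86 -0.    0.72  0.44]
```

View pics/x2.png

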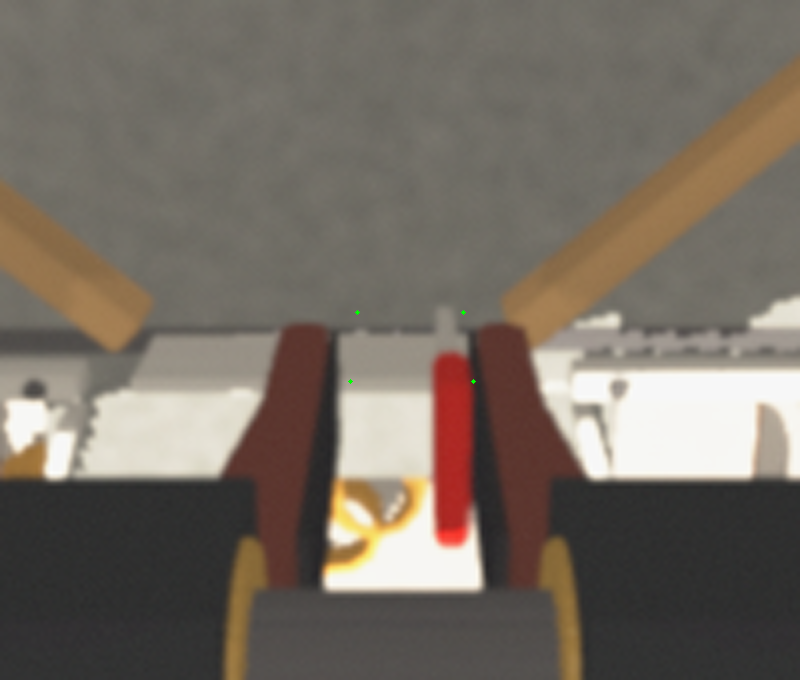

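```bash
python3 -m crank '[[[0,0,0.1],[0,0,0],2],[[0,0,0.65],[0,0,0],2],[[-4,0,0],[0,0,0],2],[[-5,0,0],[0,0,0],2],[[0,-5,0],[0,0,0],2]]'
python3 -m crank '[[[-2,-5,0],[0,0,0],2],[[-2,-2,0],[0,0,0],2],[[0,0,0],[0,0,0],2],[[0,0,0],[0,0,0],2]]'
python3 -c "
from h import *
st();look('wrist','y2',0,400,0,640,1.25,0);look('top','y1',130,255,265,445,4.4,0);look('scene','y3',120,230,290,430,5.4,0)"
```

```text
t: 23.92
ee_pos: [548.7, 59.5, 125.7]
orientation: [0.21, 1.553, -0.206]
ft_force: [0.3, -1.3, -0.6]
width: 19.6
t: 24.42
ee_pos: [526.2, -9.1, 161.3]
orientation: [0.211, 1.561, -0.211]
ft_force: [0.3, -0.3, -0.4]
width: 19.9
t 24.43 board [  21.6 -208.7] world [526.2  -9.1 161.3] w 19.9 F [ 0.3 -0.3 -0.4] q [-0.04  0.32  1.87  0.    0.95  0.23]
```

View pics/y2.png

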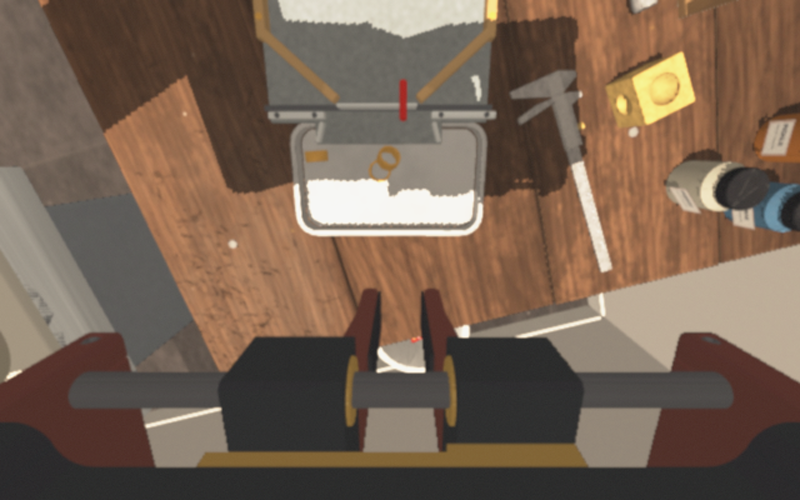

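View pics/y1.png

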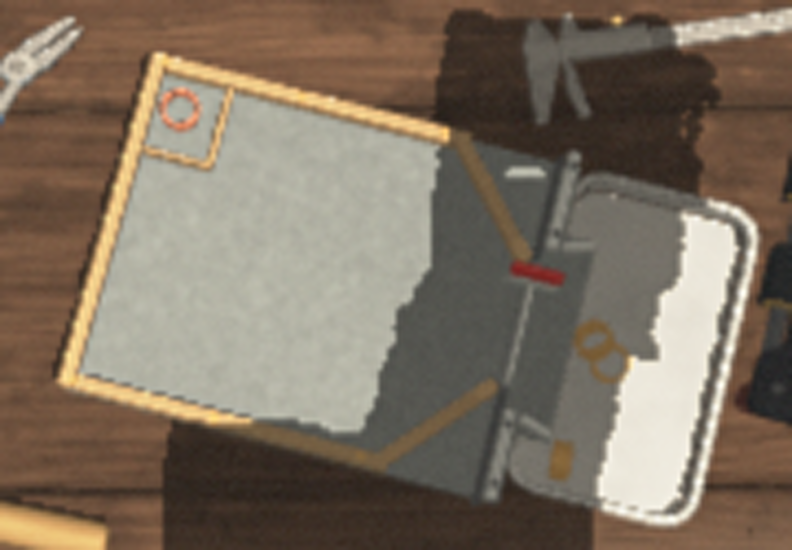

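```bash
python3 - <<'E'
from h import *
d=get_image("top");Z=lambda x,y:(265+(x+.5)/4.4-.5,130+(y+.5)/4.4-.5)
toB=lambda w:(RB.T@(w[:2]-tB)).round(1)
for n,u,z in(("ring3",(562,460),15),("r",(594,340),12),("r",(609,362),8),("tab",(538,273),80),("tcR",(757,220),20),("tcL",(685,524),20),("tL",(515,470),20),("tR",(585,178),20)): print(n,toB(ray(d,Z(*u),z)))
look("top","z1",205,255,360,450,8,0)
E
```

```text
ring3 [ -60.5 -139.3]
r [   8.5 -140.9]
r [  -0.4 -152.1]
tab [ 20.8 -98. ]
tcR [  95.2 -211. ]
tcL [ -77.6 -210.3]
tL [ -73.1 -115.7]
tR [  93.7 -114.3]
```

View pics/z1.png

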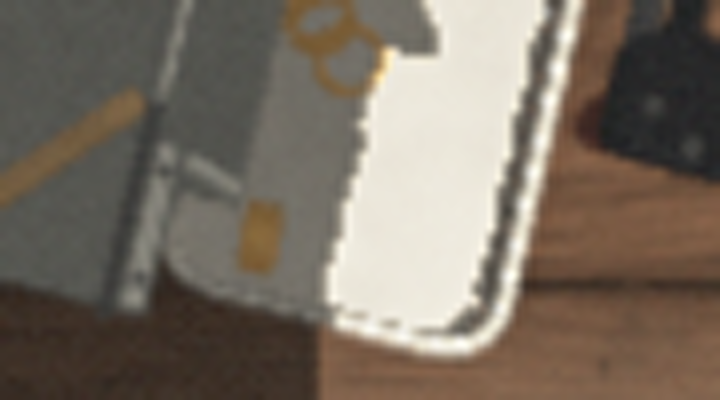

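```bash
python3 -c "
from workcell import *
print(close_job())"
```

```text
the job is handed in; nothing more can be done
None
```

I opened the gate, swept all three brass blanks into the catch tray and shut the gate again. I handed the job in at about 24.5 s of the 67 s allowed.

**Gate:** I pushed the tab until the force rose at each stop, to about 11 N open and 6 N shut. In the last top picture the tab is at board x of about 20.8 mm, against 21.5 mm when fully shut.

**Blanks:** I swept each one in the notch between the two fingertips. The last pictures show the deck empty apart from the reject. Two blanks overlap in the tray below the lip. The third stands on its edge at about board (-60, -139) mm, well inside the tray rim, and it did not move between pictures about 4 s apart.

**Left alone:** The copper reject looks unmoved in its pocket, the tray corners measure where they were at the start, and the tools visible in the last pictures look untouched. The hammer head, the marker and most of the pliers and mandrel were outside those pictures. The arm ended clear of everything.

**Disagreements:**
- **Fingertips:** Two cameras showed them ending about 30 mm short of the reported TCP, so I worked from the pictures and added 30 mm to the reported heights.
- **Board position:** The top and wrist views differed by about 5 mm, so I lined up each push and sweep from the wrist view.

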